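Draw a fixture stop tight with its cam lock

ROBOT

A 6-joint arm with a two-finger parallel gripper is mounted at the origin on the work surface; the furniture and walls round the work are solid. World frame = base frame: x ahead of the robot, y to its left, z up, the work surface at z = 0. Lengths are in m, angles in rad, forces in N, time in s.
With the tool pointing down it reaches from about 0.275 to 0.75 m from the base axis. Payload 10.2 kg.
Tool frame: the origin (TCP) lies midway between the tips of the shut fingers; the grasp point (between the pads) lies 19 mm behind it; z points along the fingers, y is the direction in which the jaws open and shut (so a half turn about z gives the same grasp; the last joint's range is limited). The gripper opens to 85 mm and grips with 20 to 120 N. Pads are 22 mm wide; open, the fingers measure 114 mm over their backs; the gripper's body (76 mm by 85 mm) begins 54 mm behind the grasp point. The pads swing forward as they close: fully open they stand 13 mm farther back than shut.
Start: joints at [0.956, 0.313, 1.498, -0, 1.331, -0.223], TCP at [0.2, 0.485, 0.231] pointing down, gripper open.
Joint ranges: [-2.94, 2.94], [-0.97, 2.17], [0.19, 2.56], [-1.23, 4.37], [0.02, 3.11], [-2.88, 2.88]. Speed limits (rad/s): [2.39, 2.39, 3.01, 3.14, 3.14, 3.14].

INTERFACE

Orientations are given as a unit quaternion [w, x, y, z].
In Python, from station import arm gives the robot as it stands. Calls block until the motion is done:
- arm.move_pose(position, orientation): joint-space move of the TCP to a pose.
- arm.move_straight(position, ori=None, velocity=0.15): straight line of the TCP; ori=None keeps the orientation; velocity is the mean speed in m/s.
- arm.set_joints(angles): joint-space move.
- arm.move_gripper(opening, grasp_force=None): opening from 0.0 (shut) to 1.0 (fully open); grasp_force is the grip in N (None keeps the last); returns when the fingers have stopped.
- arm.sleep(seconds).
- arm.ik(position, orientation): joint angles nearest the present ones, or None.
- arm.state(): the state.
- arm.read_camera(name): name is "scene" or "side" or "wrist"; returns a dict with "frame" (400x640x3 uint8, red, green, blue), "K" (3x3 intrinsics, pixels), "k1" (the pictures are not rectified: a ray, as slopes to the right and down, at radius r is drawn at 1 + k1 r^2 times it, then the intrinsics apply), "origin" and "rotation" of the camera in the world. Camera axes: x right, y up, looking along -z (the intrinsics and any distortion apply to the point x, -y, -z); pixel columns grow to the right and rows downward; lengths in m; the calibration is good to about 2 mm. A picture is of the moment at which its call begins. There is no depth.
A pose or a line that the arm cannot do raises arm.IKError and nothing moves.
- arm.sign_off(): hands the job in, once; it reports no verdict.
Trained networks look in the newest picture that a camera, given by its name, has taken for a name from the list of things; names that differ only in an ending like _2 or _b are one class to them, and where a whole thing is asked for, a point or a joint stands for the part that bears it (a point fixed in the world has none). Each returns a list of dicts, best first, with "p" (0 to 1); they miss things now and then, are a little off and sometimes report something else, mostly with a low value. They report only what shows in the picture. A call takes as long as a camera call. They do not tell look-alikes from the thing itself.
- arm.search_frame(target, camera): "location" ([x, y, z] in m, in world coordinates, good to about 4 mm: the middle of the surface that is visible of it).
- arm.regions_of(target, camera): "region" (400x640 bool, what is visible of it).
The state is a dict: "time": time; "joints": joint angles; "joint_velocities": joint speeds; "effort": joint torques, N m; "tcp_pos": TCP position; "ee_rot": TCP orientation; "force": force on the tool from outside, world axes, zero at the start; "ft_torque": the same for the moment, N m; "opening": opening from 0.0 (shut) to 1.0 (fully open).
Only numpy, scipy, OpenCV 4.12 (cv2) and the standard library are available. Lean on these libraries where they do the work, as an engineer would, in place of code of your own. Each camera call takes 0.05 s, during which the arm holds its last target.

TASK

Push the loose stop block along its bed until it meets the sprung plungers, so that its draw-bolt head sits in the cam's mouth. Then take the flat-blade screwdriver from its stand, seat it in the cam's slot and turn clockwise until the cam has drawn the block snugly tight against the housing: stop as soon as the turning goes stiff, never force it. Stand the screwdriver back in its stand, leaving the cam locked and the other things alone.

Things in the scene. Friction and masses are not known exactly. Their poses are not given: they have to be found in the camera images.
- station: cam-lock station, a dark steel fixture fixed to the table; origin on the table under the cam's axis; its +x is the way the stop block is pushed. Bed 160 x 116 mm, top at z = 8 mm, from x = -121 to +39 mm; guide cheeks 16 mm high along both sides of the bed, 92 mm apart; hollow housing 71 x 90 mm from x = -32 to +39 mm, roof top at z = 40 mm, with the round cam disc let into it
- slot (a point): middle of the screwdriver slot's mouth, on the cam's axis, 46 mm above the table. The slot is 16.5 mm long, 4.6 mm wide and 6 mm deep, blind and closed at both ends, cut in a 26 x 18 mm steel boss on the 49 mm cam disc; the long side of the slot is this point's x axis, which turns with the cam
- cam (a joint): angle of the cam, growing clockwise seen from above. 0 = slot along the station's x, hook's mouth open to the block (starts -0.02 to 0.1). From about 0.3 to 0.6 the hook takes the bolt head, with a passing rise in torque; it comes snug somewhere between 0.7 and 1.5, which differs from bolt to bolt and must be felt (torques: see land). Its stop at 1.75 is far overtight. It stays where it is left
- land (a point): middle of the housing's front face, to which the block is drawn, 19 mm above the table; axes as the station's. Turning the cam takes about 0.12 N m idle, 0.15 to 0.2 while drawing (more for a moment at 0.4 to 0.6 rad); when it sits snug here, about 0.35 if that comes at 0.8 rad, falling evenly to 0.25 at 1.4 rad (8 to 30 N on this face is right; 0.1 rad more adds about 8 N)
- seat_face: steel front face of the housing, at the station's x = -32 mm, y from -45 to +45 mm, z from 8 to 34 mm, with an opening 18 mm wide in the middle for the bolt; origin is the station's. Two brass sprung plungers stand 2.5 mm out of it and take about 4 to 5 N together to press in (plus 2 to 3 N to slide the block)
- stop_block: loose aluminium stop block, 38 mm long in x, 90 mm wide in y, 0.25 to 0.45 kg, lying on the bed between the cheeks; origin at its underside in the middle of its inner face (x = 0), body from x = -38 to 0 and 22 mm high, with an upright fence 10 mm thick and 46 mm high at the outer end (x = -38 to -28 mm). A steel draw bolt with an upright head sticks 25 mm out of the inner face
- block_face (a point): middle of the stop block's inner face, 11 mm above its underside; axes as the block's
- driver: flat-blade screwdriver 202 mm long, about 0.1 kg, standing upright in its stand, red round handle up; its y axis runs along the tool from blade to handle; the tool's axis lies 13 mm from the origin in z. Handle 24 to 26 mm thick and 95 mm long, from 101 mm to 201 mm above the blade's tip
- driver_tip (a point): middle of the screwdriver blade's end. Blade 14 mm wide along this point's x axis, 3 mm thick along its z axis; y runs up the tool. It has about 0.14 rad of play in the slot and may be lifted out and set in again; under load the handle winds up 0.1 to 0.2 rad in the grip
- driver_grip (a point): point on the handle's axis 137 mm above the blade's tip, a good place to grip; axes as the tip's
- stand: fixed steel tool stand 56 x 56 x 110 mm with an upright hole 20 mm (its x) by 12 mm (its y) right through; origin on the table under its middle. The screwdriver hangs in it by the lower end of its handle, blade along x, tip about 108 mm below the top
- stand_mouth (a point): middle of the hole's mouth, on top of the stand, 110 mm above the table; axes as the stand's
- tube_offcut: bystander: steel tube 42 mm thick, 90 mm long, lying; origin under its middle
- gauge_block: bystander: steel block 50 x 76 x 25 mm with holes; origin under its middle
- masking_roll: bystander: roll of tape 96 mm across, 25 mm high, lying flat; origin under its middle
There are look-alikes about, which are no part of the job. Leave any green or yellow look-alike of the stop_block alone.

How it is judged:
By the outcome, as a careful person would: the job done as asked, in the order asked, and still so for the second after the job is handed in, with the robot touching nothing.
It also fails if it takes over 72 s, if anything falls off the work surface, if the arm or the gripper's body presses on something with over 40 N, if the wrist force passes 120 N, or if a joint passes its speed limit or range.

## Working session

There is one attempt and no reset: what is moved stays moved. The work goes in short steps, each a Python script; the robot and the scene stay as the last script left them, time stands still between calls to the robot, and variables do not carry over. Pictures are saved under pics/ and viewed, and the job is handed in when it is done.

```bash
ls -la; mkdir -p pics; cat > h.py <<'E'
import numpy as np, cv2
from station import arm
def snap(cam,name):
    d=arm.read_camera(cam); cv2.imwrite('pics/'+name+'.png',cv2.cvtColor(d['frame'],cv2.COLOR_RGB2BGR)); return d
def proj(d,P):
    P=np.atleast_2d(P); R=np.array(d['rotation'],float); 
    c=(P-np.array(d['origin']))@R
    x=c[:,0]/-c[:,2]; y=-c[:,1]/-c[:,2]; f=1+d['k1']*(x*x+y*y)
    K=np.array(d['K']); return np.c_[K[0,0]*x*f+K[0,2],K[1,1]*y*f+K[1,2]]
def ray(d,uv):
    K=np.array(d['K']); D=np.array([d['k1'],0,0,0],float)
    p=cv2.undistortPoints(np.array([[uv]],float),K,D)[0,0]
    r=np.array(d['rotation'])@np.array([p[0],-p[1],-1.]); return np.array(d['origin']),r
def onz(d,uv,z):
    o,r=ray(d,uv); return o+r*(z-o[2])/r[2]
E
python3 - <<'E'
from h import *
print(arm.state())
for c in ['scene','side','wrist']:
    d=snap(c,c+'0'); print(c,d['origin'],d['K'],d['k1'],np.array(d['rotation']).shape)
    for t in ['station','slot','stop_block','driver','stand','stand_mouth','driver_grip','seat_face','land','block_face','tube_offcut','gauge_block','masking_roll']:
        print(c,t,[(np.round(x['location'],3).tolist(),round(x['p'],2)) for x in arm.search_frame(t,c)])
E
```

```text
total 12
drwxr-xr-x  3 agent agent 4096 Dec  6 08:12 .
drwxr-xr-x 23 root  root  4096 Dec  6 08:12 ..
drwxr-xr-x  2 agent agent 4096 Dec  6 08:12 pics
{'time': 0.0, 'joints': array([ 9.55610934e-01,  3.13464295e-01,  1.49848255e+00, -5.80243032e-05,
        1.33101609e+00, -2.23406858e-01]), 'joint_velocities': array([-0.00127637, -0.00045969,  0.00014851,  0.0006216 , -0.0001142 ,
       -0.00078154]), 'effort': array([-1.67824113e-03, -4.12241542e+01, -2.59744263e+01, -2.41333410e-04,
        4.12415306e-03,  1.50354174e-05]), 'tcp_pos': array([0.20032415, 0.48497454, 0.23071066]), 'ee_rot': array([-2.53195740e-04,  1.94632049e-01,  9.80876086e-01, -6.37261081e-04]), 'force': array([ 0.23460231,  0.63558218, -0.08415083]), 'ft_torque': array([-0.01139501,  0.00490764,  0.00769336]), 'opening': 1.002511140357696}
scene [-0.65745819 -0.57462818  1.08918156] [[505.51322687   0.         327.42164252]
 [  0.         505.51322687 205.33207702]
 [  0.           0.           1.        ]] 0.050367858814059745 (4,)
scene station [([0.587, -0.037, 0.023], 0.92)]
scene slot [([0.49, 0.244, 0.1
[... 1664 characters left out ...]
([0.459, 0.107, 0.017], 0.58)]
side tube_offcut [([0.704, 0.19, 0.037], 0.92)]
side gauge_block [([0.693, 0.304, 0.024], 0.56)]
side masking_roll [([0.504, -0.258, 0.014], 0.94), ([0.596, -0.0, 0.017], 0.5)]
wrist [0.14016151 0.51098907 0.37431127] [[298.1271268    0.         317.10124439]
 [  0.         298.1271268  196.43315659]
 [  0.           0.           1.        ]] -0.04666576255492876 (4,)
wrist station []
wrist slot []
wrist stop_block [([0.429, 0.117, 0.025], 0.63)]
wrist driver []
wrist stand []
wrist stand_mouth []
wrist driver_grip []
wrist seat_face []
wrist land []
wrist block_face [([0.426, 0.118, 0.024], 0.68)]
wrist tube_offcut []
wrist gauge_block []
wrist masking_roll []
```

View pics/scene0.png

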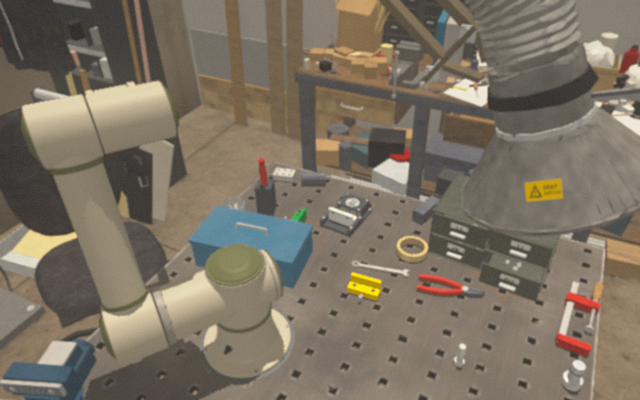

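View pics/side0.png

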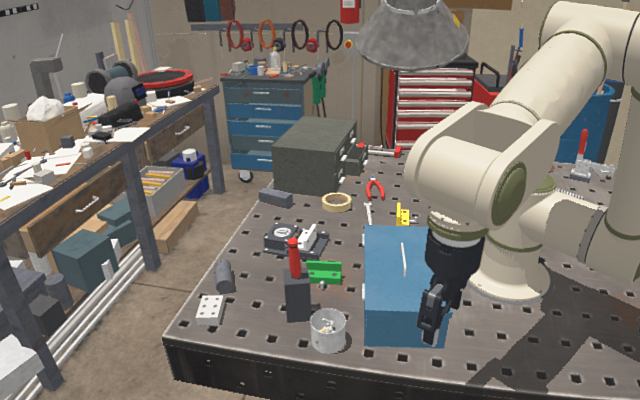

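View pics/wrist0.png

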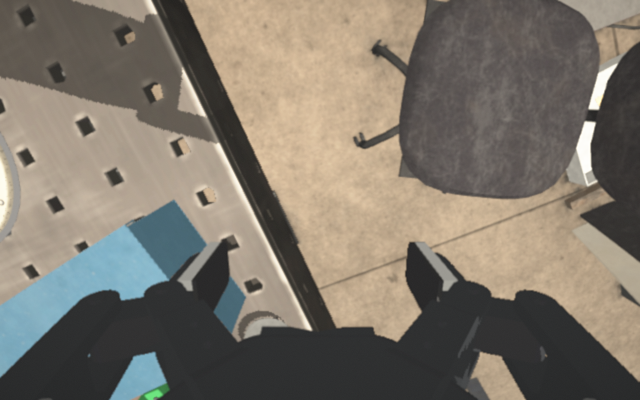

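```bash
sed -i 's/^import numpy.*/&\nfrom scipy.spatial.transform import Rotation as Ro\ndef qR(q):\n    return Ro.from_quat([q[1],q[2],q[3],q[0]]).as_matrix()/; s/R=np.array(d\[.rotation.\],float)/R=qR(d["rotation"])/; s/np.array(d\[.rotation.\])@/qR(d["rotation"])@/' h.py
python3 - <<'E'
import cv2,numpy as np
a=cv2.imread('pics/scene0.png')[140:300,220:440]; b=cv2.imread('pics/side0.png')[190:350,190:410]
cv2.imwrite('pics/crop0.png',np.vstack([cv2.resize(i,None,fx=1.8,fy=1.8,interpolation=cv2.INTER_CUBIC) for i in(a,b)]))
from h import *
d=arm.read_camera('scene')
for uv in [(191,240),(222,210),(312,238),(290,281),(202,270)]: print(onz(d,uv,0.1))
d=arm.read_camera('side')
for uv in [(364,226),(366,345),(445,345),(440,226)]: print(onz(d,uv,0.1))
# hood
def tri(): pass
E
```

```text
[0.17026342 0.2941342  0.1       ]
[0.32805248 0.2963203  0.1       ]
[ 0.33081241 -0.02492935  0.1       ]
[ 0.15032436 -0.05240295  0.1       ]
[0.08289764 0.18752601 0.1       ]
[ 0.37896928 -0.00384181  0.1       ]
[0.31886612 0.41074546 0.1       ]
[0.17476204 0.38471748 0.1       ]
[ 0.18159364 -0.04072813  0.1       ]
```

View pics/crop0.png

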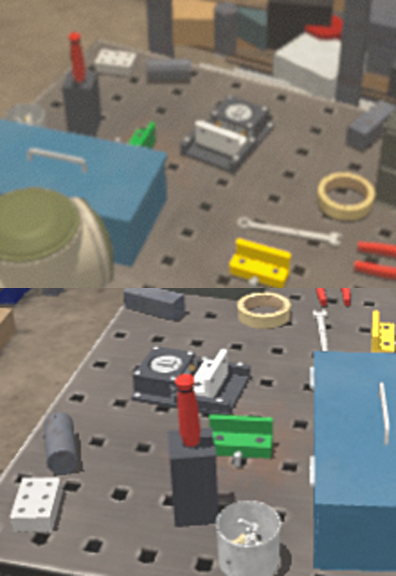

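```bash
python3 - <<'E'
from h import *
d=arm.read_camera('scene');e=arm.read_camera('side')
o1,r1=ray(d,(550,205));o2,r2=ray(e,(411,55))
A=np.c_[r1,-r2];t=np.linalg.lstsq(A,o2-o1,rcond=None)[0];print(o1+t[0]*r1,o2+t[1]*r2)
# blue box corner top: scene (312,238) & side (364,226)
for a,b in [((312,238),(364,226)),((222,210),(366,300)),((345,212),(295,235))]:
    o1,r1=ray(d,a);o2,r2=ray(e,b)
    A=np.c_[r1,-r2];t=np.linalg.lstsq(A,o2-o1,rcond=None)[0];print(o1+t[0]*r1,o2+t[1]*r2)
R=qR(arm.state()['ee_rot']);print(R)
w=arm.read_camera('wrist');print(R.T@(w['origin']-arm.state()['tcp_pos']), R.T@qR(w['rotation']))
for p in [[.5,-.02,.33],[.45,.25,.3],[.55,.0,.3]]:
  for yaw in [0,np.pi/2,-np.pi/2,np.pi]:
    q=(Ro.from_euler('z',yaw)*Ro.from_quat([1,0,0,0])).as_quat(); q=[q[3],*q[:3]]
    j=arm.ik(p,q); print(p,yaw,None if j is None else np.round(j,2))
E
```

```text
[ 0.30559743 -0.61207822  0.43297313] [ 0.30450049 -0.61181121  0.43134801]
[ 0.35785774 -0.00988612  0.07292975] [ 0.38065008 -0.01843583  0.09094993]
[0.32723661 0.29559927 0.10081891] [0.33492641 0.29226468 0.10554415]
[ 0.56965165 -0.02391258  0.02728505] [ 0.57626839 -0.02622534  0.03373182]
[[-9.24244780e-01  3.81800454e-01  2.22409537e-05]
 [ 3.81800455e-01  9.24244780e-01  1.35453070e-05]
 [-1.53844810e-05  2.10107855e-05 -1.00000000e+00]]
[ 0.06559897  0.00079119 -0.14301712] [[-7.11915984e-04  9.65037119e-01  2.62112290e-01]
 [ 9.99999706e-01  6.11974272e-04  4.62923296e-04]
 [ 2.86332186e-04  2.62112543e-01 -9.65037270e-01]]
[0.5, -0.02, 0.33] 0 [-0.27  0.21  1.38 -0.    1.55  1.3 ]
[0.5, -0.02, 0.33] 1.5707963267948966 [-0.27  0.21  1.38 -0.    1.55 -0.27]
[0.5, -0.02, 0.33] -1.5707963267948966 [-0.27  0.21  1.38 -0.    1.55  2.87]
[0.5, -0.02, 0.33] 3.141592653589793 [-0.27  0.21  1.38 -0.    1.55 -1.85]
[0.45, 0.25, 0.3] 0 [ 0.28  0.25  1.4  -0.    1.49  1.85]
[0.45, 0.25, 0.3] 1.5707963267948966 [ 0.28  0.25  1.4  -0.    1.49  0.28]
[0.45, 0.25, 0.3] -1.5707963267948966 [ 0.28  0.25  1.4  -0.    1.49 -2.86]
[0.45, 0.25, 0.3] 3.141592653589793 [ 0.28  0.25  1.4  -0.    1.49 -1.29]
[0.55, 0.0, 0.3] 0 [-0.21  0.33  1.29 -0.    1.52  1.36]
[0.55, 0.0, 0.3] 1.5707963267948966 [-0.21  0.33  1.29 -0.    1.52 -0.21]
[0.55, 0.0, 0.3] -1.5707963267948966 None
[0.55, 0.0, 0.3] 3.141592653589793 [-0.21  0.33  1.29 -0.    1.52 -1.78]
```

```bash
cat >> h.py <<'E'
def Q(psi):
    q=(Ro.from_euler('z',psi)*Ro.from_quat([1,0,0,0])).as_quat(); return np.array([q[3],*q[:3]])
def T(): return arm.state()['time']
E
python3 - <<'E'
from h import *
print(T())
arm.move_pose([.36,.2,.36],Q(0.2));print(T())
d=snap('wrist','w1')
arm.move_pose([.48,-.02,.2],Q(0));print(T(),arm.state()['force'])
d=snap('wrist','w2')
for t in ['slot','stop_block','seat_face','station']:
    print(t,[(np.round(x['location'],4).tolist(),round(x['p'],2)) for x in arm.search_frame(t,'wrist')])
for n in ['slot','stop_block']:
    r=arm.regions_of(n,'wrist'); print(n,[(round(x['p'],2),x['region'].sum()) for x in r])
print(T())
import json; 
np.savez('w2.npz',**{k:np.array(v) for k,v in d.items()})
E
```

```text
2.35
3.9417
5.1333 [ 0.83502263 -0.85976859 -0.0528649 ]
slot [([0.6149, -0.0303, 0.0397], 0.69), ([0.4978, 0.2371, 0.1146], 0.21)]
stop_block [([0.5471, -0.0207, 0.0293], 0.77), ([0.4711, 0.0971, 0.0223], 0.71)]
seat_face []
station [([0.5952, -0.0263, 0.037], 0.72)]
slot [(0.76, np.int64(2213)), (0.43, np.int64(250))]
stop_block [(0.98, np.int64(3770)), (0.7, np.int64(3321)), (0.4, np.int64(14510))]
5.4833
```

```bash
ls pics
```

```text
crop0.png
scene0.png
side0.png
w1.png
w2.png
wrist0.png
```

View pics/w2.png

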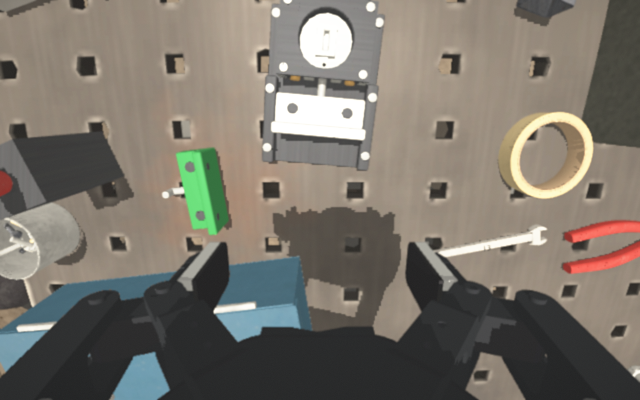

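View pics/w1.png

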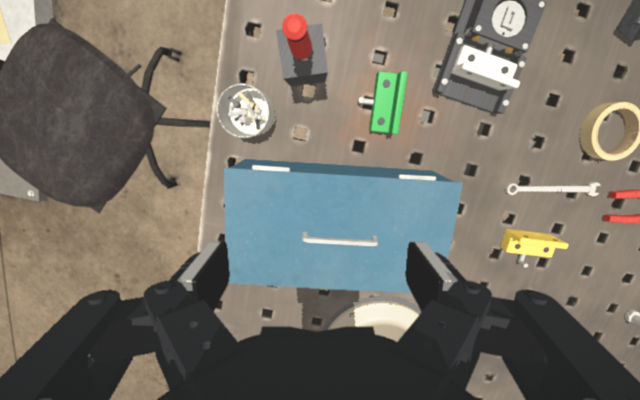

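```bash
python3 - <<'E'
import cv2
a=cv2.imread('pics/w2.png')[40:200,220:430]
cv2.imwrite('pics/w2c.png',cv2.resize(a,None,fx=3.7,fy=3.7,interpolation=cv2.INTER_CUBIC))
E
```

```text
(no output)
```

View pics/w2c.png

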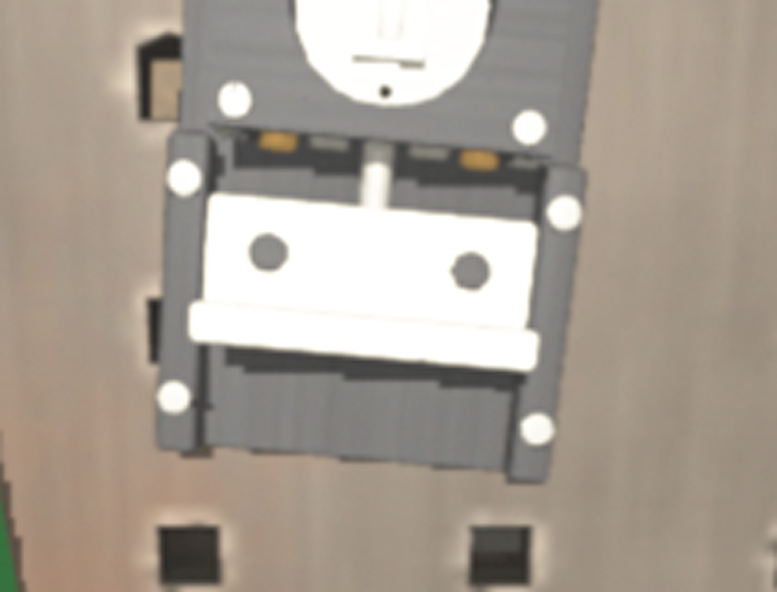

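```bash
python3 - <<'E'
from h import *
d={k:v for k,v in np.load('w2.npz').items()}; d['k1']=float(d['k1'])
f=lambda u,v,z: onz(d,(220+u/3.7,40+v/3.7),z)
for n,u,v,z in [('bedL',185,450,.008),('bedR',508,470,.008),('cL',173,397,.024),('cR',537,428,.024),('cL2',183,178,.024),('cR2',563,212,.024),('fenceOutL',190,338,.054),('fenceOutR',535,368,.054),('fenceInL',192,303,.054),('fenceInR',537,328,.054),('faceL',210,196,.03),('faceR',537,226,.03),('roofL',184,122,.04),('roofR',584,165,.04),('screwL',235,100,.04),('screwR',529,128,.04),('dot',385,91,.04)]:
    print(n,np.round(f(u,v,z)*1000,1))
for uv in [(277,12),(372,6),(326,40),(326,35)]: print(uv,np.round(onz(d,uv,.04)*1000,1))
def pr(x,y,yaw):
    c,s=np.cos(yaw),np.sin(yaw);R=np.array([[c,-s],[s,c]])
    P=np.array([[-121,58,8],[-121,-58,8],[39,45,40],[39,-45,40],[-32,45,40],[-32,-45,40],[0,0,40],[0,0,46]])/1000.
    P[:,:2]=P[:,:2]@R.T+[x,y]; return proj(d,P)
print(pr(.615,-.030,-.07).round(1))
E
```

```text
bedL [497.   34.6   8. ]
bedR [490.9 -64.5   8. ]
cL [514.8  35.   24. ]
cR [505.9 -70.3  24. ]
cL2 [574.9  29.8  24. ]
cR2 [566.  -75.2  24. ]
fenceOutL [533.   24.9  54. ]
fenceOutR [525.4 -64.3  54. ]
fenceInL [541.8  24.1  54. ]
fenceInR [535.6 -64.5  54. ]
faceL [569.7  21.8  30. ]
faceR [561.9 -67.2  30. ]
roofL [587.3  26.7  40. ]
roofR [576.9 -77.4  40. ]
screwL [592.7  13.3  40. ]
screwR [585.9 -62.7  40. ]
dot [594.8 -25.3  40. ]
(277, 12) [640.6  18.2  40. ]
(372, 6) [645.8 -69.   40. ]
(326, 40) [616.5 -27.   40. ]
(326, 35) [620.8 -27.   40. ]
[[ 2.685e+02  1.605e+02]
 [ 3.703e+02  1.676e+02]
 [ 2.832e+02 -7.700e+00]
 [ 3.816e+02  2.000e-01]
 [ 2.797e+02  7.420e+01]
 [ 3.731e+02  8.120e+01]
 [ 3.292e+02  4.170e+01]
 [ 3.295e+02  4.020e+01]]
```

```bash
python3 - <<'E'
from h import *
psi=-.085;u=np.array([np.cos(psi),np.sin(psi),0])
F0=np.array([.529,-.0197,.022])
t=T()
arm.move_gripper(0.4,40)
arm.move_pose(F0-.024*u+[0,0,.075],Q(psi))
arm.move_straight(F0-.024*u,Q(psi)); print(T()-t)
f0=arm.state()['force']; print(f0)
arm.move_straight(F0-.014*u,velocity=.1)
for i in range(14):
    s=-.013+i*.0015
    t=T();arm.move_straight(F0+s*u,velocity=.05);st=arm.state()
    f=(st['force']-f0)@u; print(round(s,4),round(T()-t,3),(st['force']-f0).round(2),round(f,2),((st['tcp_pos']-F0)@u).round(4))
    if f<-5.5: break
print(T()); snap('wrist','w3')
E
```

```text
1.7000000000000002
[-0.33647679  0.23671941  0.16950026]
-0.013 0.25 [ 0.36 -0.16 -0.4 ] 0.37 -0.0131
-0.0115 0.25 [ 0.69 -0.19  0.01] 0.7 -0.0115
-0.01 0.25 [-1.71  0.09  0.16] -1.72 -0.0102
-0.0085 0.25 [-0.03 -0.24 -0.94] -0.01 -0.0084
-0.007 0.25 [-1.06 -0.28 -0.89] -1.03 -0.0068
-0.0055 0.25 [-0.82 -0.68  0.11] -0.76 -0.0053
-0.004 0.25 [ 0.4  -0.44 -0.28] 0.44 -0.0038
-0.0025 0.25 [-0.36  0.25  0.2 ] -0.38 -0.0023
-0.001 0.25 [ 0.3  -0.88 -0.8 ] 0.38 -0.0008
0.0005 0.25 [ 0.29 -0.32 -1.01] 0.32 0.0007
0.002 0.25 [-0.26 -1.46 -1.36] -0.14 0.0022
0.0035 0.25 [-6.19 -0.55  2.92] -6.12 0.0028
10.4333
```

View pics/w3.png

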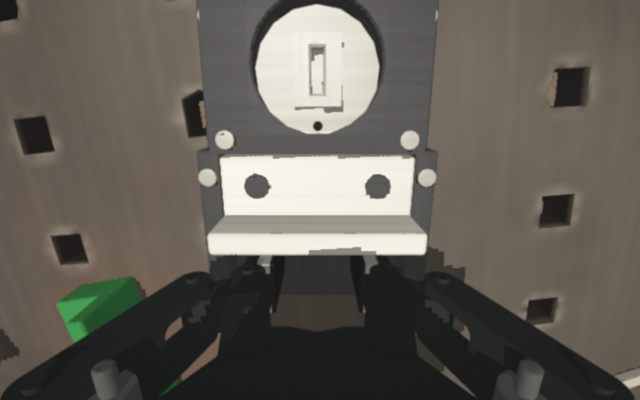

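```bash
python3 - <<'E'
from h import *
d=arm.read_camera('wrist')
np.savez('w3.npz',**{k:np.array(v) for k,v in d.items()})
a=d['frame'][0:260,190:450][:,:,::-1]
cv2.imwrite('pics/w3c.png',cv2.resize(a,None,fx=3,fy=2.3*1.0,interpolation=cv2.INTER_CUBIC) if 0 else cv2.resize(a,None,fx=2.3,fy=2.3,interpolation=cv2.INTER_CUBIC))
b=d['frame'][30:170,240:400][:,:,::-1]
cv2.imwrite('pics/w3d.png',cv2.resize(b,None,fx=4.2,fy=4.2,interpolation=cv2.INTER_CUBIC))
E
```

```text
(no output)
```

View pics/w3d.png

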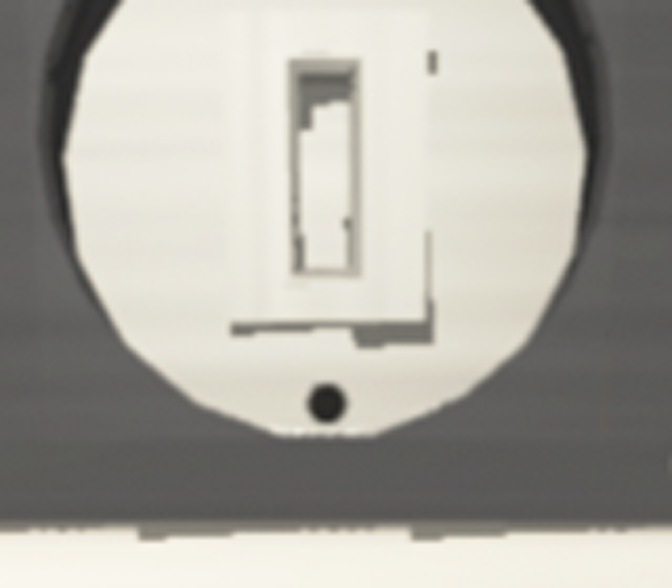

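```bash
python3 - <<'E'
from h import *
d={k:v for k,v in np.load('w3.npz').items()}; d['k1']=float(d['k1'])
f=lambda u,v,z: np.round(onz(d,(240+u/4.2,30+v/4.2),z)*1000,1)
print(d['origin'])
for z in(.046,):
  P=[f(289,58,z),f(359,58,z),f(291,277,z),f(359,276,z)]; print(P,np.mean(P,0))
print('boss bottom',f(231,323,.046),f(430,322,.046))
print('disc L/R',f(63,155,.04),f(588,155,.04),'bottom',f(325,437,.04))
print('roof front edge',f(0,522,.04),f(672,522,.04))
g=lambda u,v,z: np.round(onz(d,(u,v),z)*1000,1)
print('block face',g(222,158,.03),g(411,157,.03)); print('fence',g(208,236,.054),g(428,236,.054))
print('roof screws',g(224,140,.04),g(410,140,.04),'cheek',g(207,177,.024),g(427,177,.024))
print('roof sides',g(203,120,.04),g(434,120,.04))
arm.search_frame('slot','wrist')
for n in ['slot','block_face','land']: print(n,[(np.round(x['location'],4).tolist(),round(x['p'],2)) for x in arm.search_frame(n,'wrist')])
E
```

```text
[ 0.5995113  -0.02521837  0.16487703]
[array([624.9, -24.3,  46. ]), array([624.4, -30.4,  46. ]), array([606.6, -22.8,  46. ]), array([606.1, -29. ,  46. ])] [615.5   -26.625  46.   ]
boss bottom [603. -17.  46.] [601.6 -35.1  46. ]
disc L/R [619.7  -2.5  40. ] [615.5 -51.3  40. ] bottom [591.7 -24.6  40. ]
roof front edge [586.2   8.4  40. ] [580.5 -58.5  40. ]
block face [584.2  19.6  30. ] [577.3 -66.2  30. ]
fence [556.3  22.7  54. ] [548.7 -65.8  54. ]
roof screws [592.7  14.2  40. ] [586.1 -62.8  40. ] cheek [575.1  30.5  24. ] [565.9 -75.8  24. ]
roof sides [601.5  21.6  40. ] [593.4 -72.8  40. ]
slot [([0.6149, -0.0258, 0.0394], 0.8)]
block_face [([0.5522, -0.0216, 0.032], 0.86), ([0.5066, 0.1005, 0.0223], 0.8)]
land [([0.6125, -0.0234, 0.0406], 0.85)]
```

```bash
python3 - <<'E'
from h import *
psi=-.085;u=np.array([np.cos(psi),np.sin(psi),0])
F0=np.array([.529,-.0197,.022])
arm.move_straight(F0-.012*u,velocity=.1)
arm.move_straight(F0-.012*u+[0,0,.1],velocity=.25)
d=snap('wrist','w4')
arm.move_pose([.44,.25,.32],Q(0)); print(T(),arm.state()['force'])
d=snap('wrist','w5'); np.savez('w5.npz',**{k:np.array(v) for k,v in d.items()})
for n in ['driver','stand','stand_mouth','driver_grip']: print(n,[(np.round(x['location'],4).tolist(),round(x['p'],2)) for x in arm.search_frame(n,'wrist')])
print(T())
E
```

```text
12.9333 [ 0.17370912 -0.38790857 -0.23737087]
driver [([0.4991, 0.2479, 0.2077], 0.98)]
stand [([0.4951, 0.243, 0.1122], 0.57), ([0.4989, 0.2485, 0.2031], 0.55)]
stand_mouth [([0.499, 0.2475, 0.1074], 0.89), ([0.5942, -0.0151, 0.0266], 0.41)]
driver_grip [([0.4965, 0.2494, 0.2087], 0.61), ([0.5594, -0.0159, 0.0269], 0.35)]
13.1833
```

View pics/w5.png

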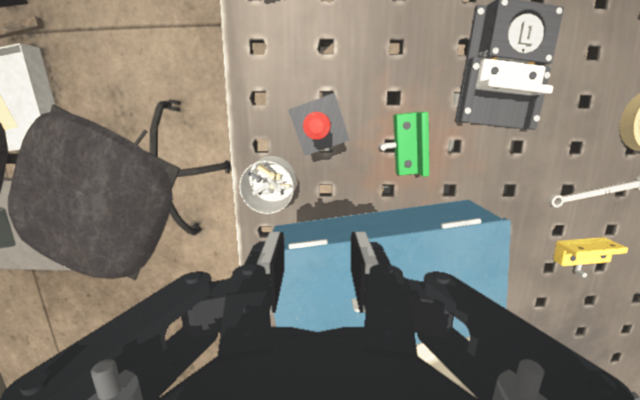

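View pics/w4.png

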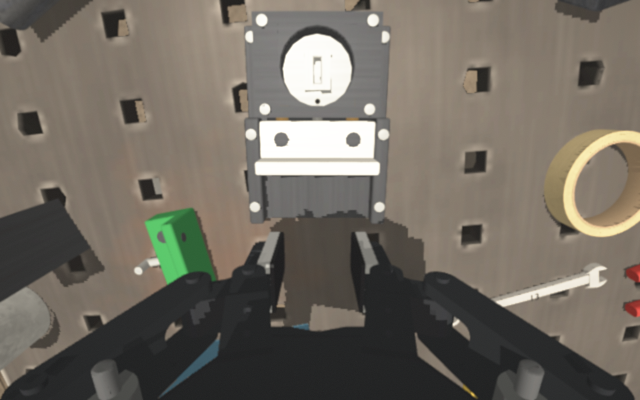

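```bash
python3 - <<'E'
import cv2
a=cv2.imread('pics/w5.png')[80:180,270:370]
cv2.imwrite('pics/w5c.png',cv2.resize(a,None,fx=6,fy=6,interpolation=cv2.INTER_CUBIC))
E
```

```text
(no output)
```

View pics/w5c.png

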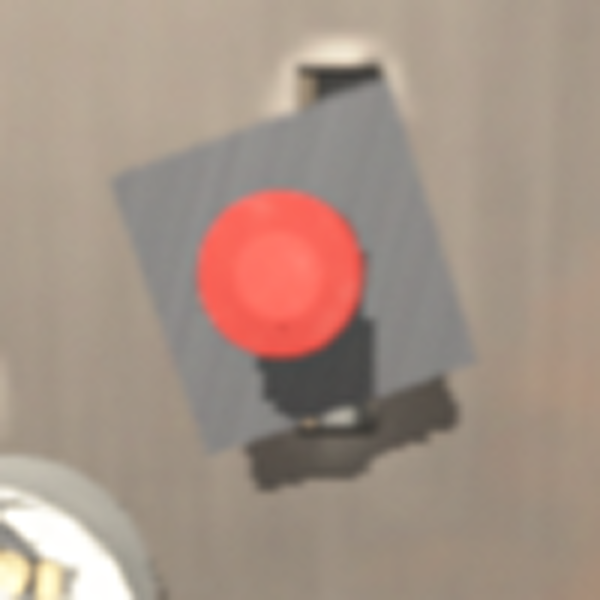

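```bash
python3 - <<'E'
from h import *
d={k:v for k,v in np.load('w5.npz').items()}; d['k1']=float(d['k1'])
f=lambda u,v,z: onz(d,(270+u/6-.4,80+v/6-.4),z)*1000
C=[f(112,179,.11),f(380,80,.11),f(474,357,.11),f(210,453,.11)]
print(np.round(C,1),np.mean(C,0))
for i in range(4):
    e=C[(i+1)%4]-C[i];print(np.linalg.norm(e),np.degrees(np.arctan2(e[1],e[0])))
print('handle top',f(278,275,.203))
print('handle top hollow edge',f(281,273,.203))
E
```

```text
[[513.9 282.2 110. ]
 [531.7 231.6 110. ]
 [480.4 212.8 110. ]
 [461.8 264.3 110. ]] [496.97499629 247.73619715 110.        ]
53.65841172266687 -70.59737792932196
54.67373759739345 -159.86113475409155
54.73367942760437 109.85469825983553
55.10232919517907 19.016816471783546
handle top [499.24692029 250.50912978 203.        ]
handle top hollow edge [499.5223405  250.08496059 203.        ]
```

```bash
python3 - <<'E'
from h import *
arm.move_gripper(0.75)
arm.move_pose([.4985,.2490,.255],Q(np.radians(110))); print(T())
d=snap('wrist','w6'); np.savez('w6.npz',**{k:np.array(v) for k,v in d.items()})
f=d['frame'].astype(int); m=((f[:,:,0]>150)&(f[:,:,1]<130)&(f[:,:,2]<130)).astype(np.uint8)
n,l,s,c=cv2.connectedComponentsWithStats(m); i=1+s[1:,4].argmax(); print(s[i],c[i])
print(onz(d,c[i],.203))
E
```

```text
15.2833
[301 199  34  32 844] [317.43364929 214.65047393]
[0.49952382 0.24976309 0.203     ]
```

View pics/w6.png

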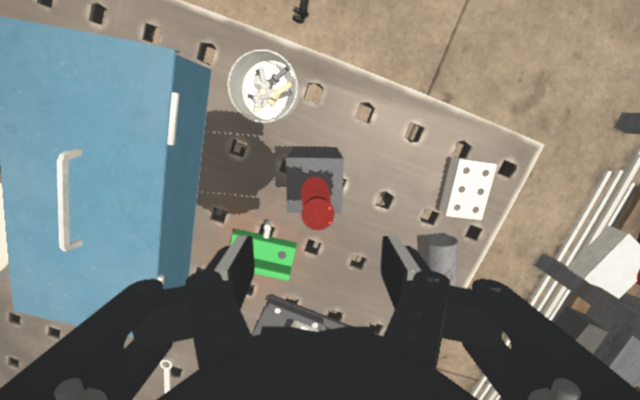

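```bash
python3 - <<'E'
from h import *
q=Q(np.radians(110)); p=np.array([.4988,.2492,.140])
f0=arm.state()['force']
arm.move_straight(p,q,velocity=.15); print(T(),arm.state()['force']-f0)
arm.move_gripper(0.0,80); st=arm.state(); print(T(),st['opening'],st['force']-f0,st['ft_torque'])
snap('wrist','w7')
arm.move_straight(p+[0,0,.03],velocity=.1);st=arm.state(); print(T(),st['opening'],st['force']-f0,st['ft_torque'])
E
```

```text
16.25 [0.49554517 0.68926702 1.0686086 ]
16.6917 0.26871815463166804 [-2.15867178 -1.92627793  4.61147336] [-0.11945245  0.32469955  0.01693856]
17.1917 0.26546325288899036 [-0.49352558  1.56024526 -0.91411515] [-0.00816783 -0.03159279 -0.02364745]
```

View pics/w7.png

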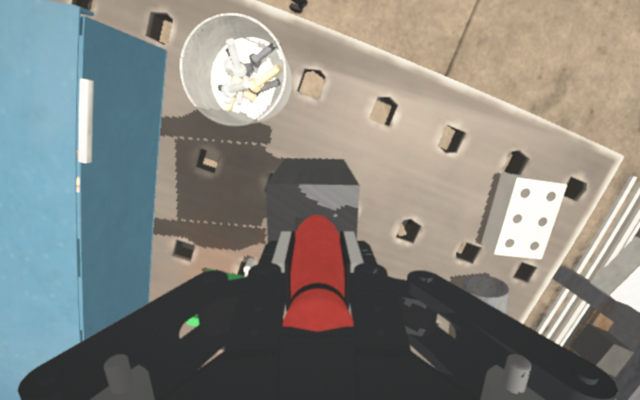

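```bash
python3 - <<'E'
from h import *
arm.move_straight([.4988,.2492,.285],velocity=.2);print(T())
d=snap('wrist','w8'); np.savez('w8.npz',**{k:np.array(v) for k,v in d.items()})
print('driver_tip',[(np.round(x['location'],4).tolist(),round(x['p'],2)) for x in arm.search_frame('driver_tip','wrist')])
print(proj(d,[[.4988,.2492,.147],[.497,.2477,.11]]))
a=cv2.imread('pics/w8.png')[110:260,240:400]
cv2.imwrite('pics/w8c.png',cv2.resize(a,None,fx=4,fy=4,interpolation=cv2.INTER_CUBIC))
E
```

```text
17.9167
driver_tip [([0.4942, 0.2588, 0.3239], 0.9), ([0.4913, 0.2578, 0.1127], 0.3)]
[[317.00034267 186.91605584]
 [315.1020068  179.71978678]]
```

View pics/w8c.png

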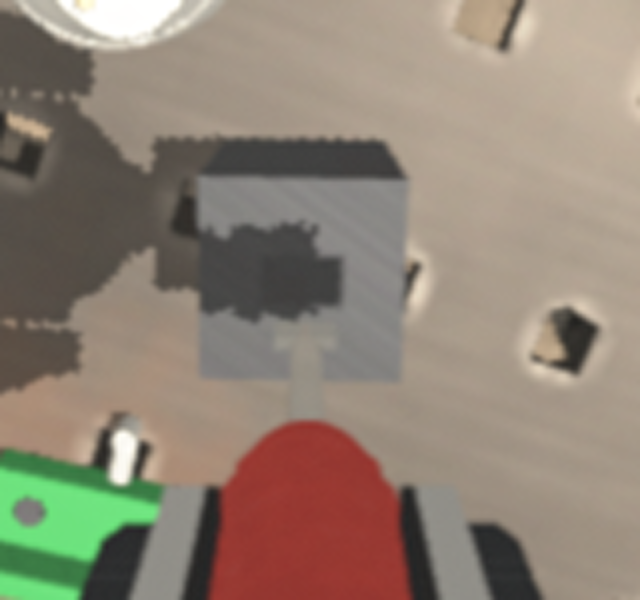

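```bash
python3 - <<'E'
from h import *
d={k:v for k,v in np.load('w8.npz').items()}; d['k1']=float(d['k1'])
t=np.array([.4988,.2492,.285]); ax=np.array([np.cos(np.radians(110)),np.sin(np.radians(110)),0])
for dz in (37,138,104): 
    for r in(-12.5,0,12.5): print(dz,r,proj(d,t+ax*r/1000-[0,0,dz/1000]).round(1))
S=snap('scene','s8');E_=snap('side','e8'); print(T(),arm.state()['tcp_pos'])
for n,c in(('s',S),('e',E_)):
    np.savez(n+'8.npz',**{k:np.array(v) for k,v in c.items()})
    print(n,proj(c,[t,t-[0,0,.138],t-[0,0,.037]]).round(1))
p=proj(S,t-[0,0,.1])[0].astype(int);q=proj(E_,t-[0,0,.1])[0].astype(int)
f=lambda n,p: cv2.resize(cv2.imread(n)[p[1]-50:p[1]+50,p[0]-35:p[0]+35],None,fx=5.5,fy=5.5,interpolation=cv2.INTER_CUBIC)
print(p,q)
cv2.imwrite('pics/se8.png',np.hstack([f('pics/s8.png',p),f('pics/e8.png',q)]))
E
```

```text
37 -12.5 [[316.4 241.8]]
37 0 [[316.4 223.7]]
37 12.5 [[316.3 204.9]]
138 -12.5 [[317.  199.4]]
138 0 [[317.  186.9]]
138 12.5 [[317.  174.1]]
104 -12.5 [[316.9 210.1]]
104 0 [[316.8 196.2]]
104 12.5 [[316.8 181.8]]
18.1167 [0.49852694 0.24909893 0.28373648]
s [[257.9 137.8]
 [261.9 174. ]
 [259.  147.9]]
e [[290.4 206.8]
 [293.7 262.6]
 [291.4 222.6]]
[260 164] [292 248]
```

View pics/se8.png

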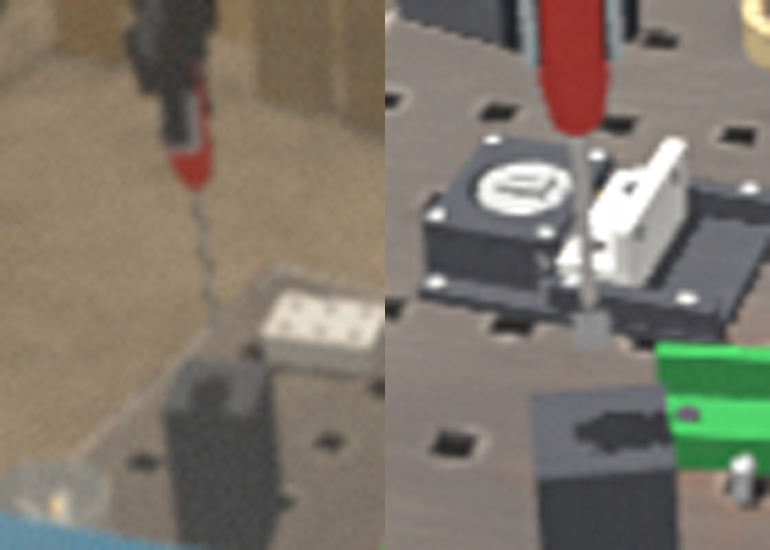

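```bash
cat >> h.py <<'E'
class Drv:
    t=np.array([-.0062,0,.138]); b=.033; yawoff=0.0
    def pose(s,P,yaw):
        Rt=Ro.from_euler('z',yaw+np.pi/2-s.yawoff)*Ro.from_euler('x',np.pi)*Ro.from_euler('y',s.b)
        q=Rt.as_quat(); return np.array(P)-Rt.apply(s.t), np.array([q[3],*q[:3]])
    def tip(s,st):
        return st['tcp_pos']+qR(st['ee_rot'])@s.t
D=Drv()
SLOT=np.array([.6155,-.0268,.046]); SY=-.083
def save(d,n): np.savez(n+'.npz',**{k:np.array(v) for k,v in d.items()})
def load(n):
    d={k:v for k,v in np.load(n+'.npz').items()}; d['k1']=float(d['k1']); return d
def crop(name,out,u0,u1,v0,v1,f):
    a=cv2.imread('pics/%s.png'%name)[v0:v1,u0:u1]; cv2.imwrite('pics/%s.png'%out,cv2.resize(a,None,fx=f,fy=f,interpolation=cv2.INTER_CUBIC))
E
python3 - <<'E'
from h import *
p,q=D.pose(SLOT+[0,0,.03],SY); j=arm.ik(p,q); print(p,j)
arm.move_pose(p,q); st=arm.state();print(T(),st['force'],D.tip(st),st['opening'])
d=snap('wrist','w9');save(d,'w9')
S=snap('scene','s9');E_=snap('side','e9');save(S,'s9');save(E_,'e9')
print(proj(d,[D.tip(st),SLOT])); crop('w9','w9c',240,400,100,250,4)
for c in(S,E_): print(proj(c,[D.tip(st),D.tip(st)+[0,0,.101],SLOT]).round(1))
E
```

```text
[ 0.61563625 -0.02516221  0.21412943] [-0.24449964  0.52803732  1.22691717  0.033098    1.39204227 -0.16747312]
19.2917 [ 0.13011222  0.16322052 -0.873089  ] [ 0.61559073 -0.02555468  0.07647824] 0.26967859804038136
[[316.29926399 193.05605008]
 [316.39829509 187.95275162]]
[[351.2 193.2]
 [351.7 168.2]
 [351.4 200.4]]
[[280.7 220.8]
 [278.4 188.7]
 [281.5 229.8]]
```

View pics/w9c.png

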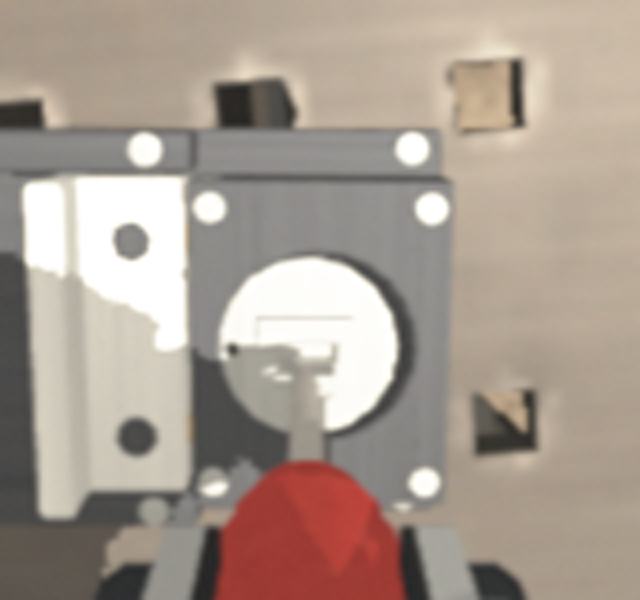

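```bash
python3 - <<'E'
import cv2,numpy as np
a=cv2.imread('pics/w9.png')[155:215,280:350].astype(float)
a=np.clip((a-130)/(255-130),0,1)**3*255
cv2.imwrite('pics/w9d.png',cv2.resize(a.astype(np.uint8),None,fx=10,fy=10,interpolation=cv2.INTER_CUBIC))
f=lambda n,u,v: cv2.resize(cv2.imread(n)[v-35:v+35,u-30:u+30],None,fx=6,fy=6,interpolation=cv2.INTER_CUBIC)
cv2.imwrite('pics/se9.png',np.hstack([f('pics/s9.png',351,185),f('pics/e9.png',280,210)]))
E
```

```text
(no output)
```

View pics/w9d.png

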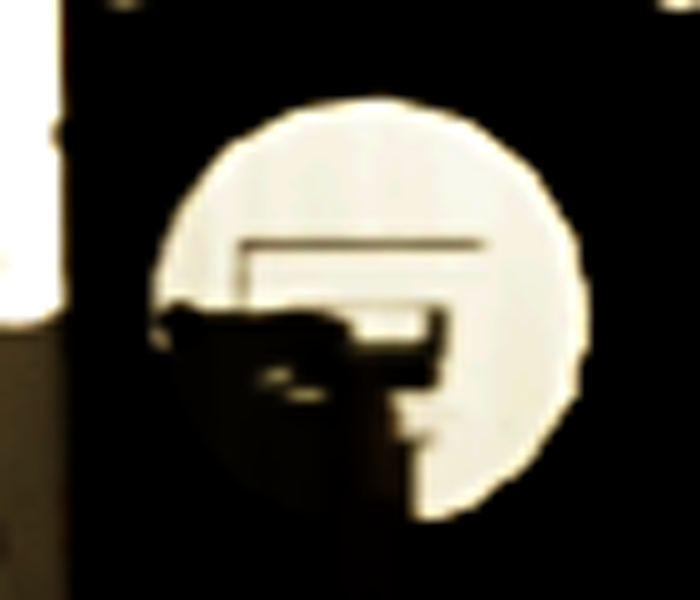

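View pics/se9.png

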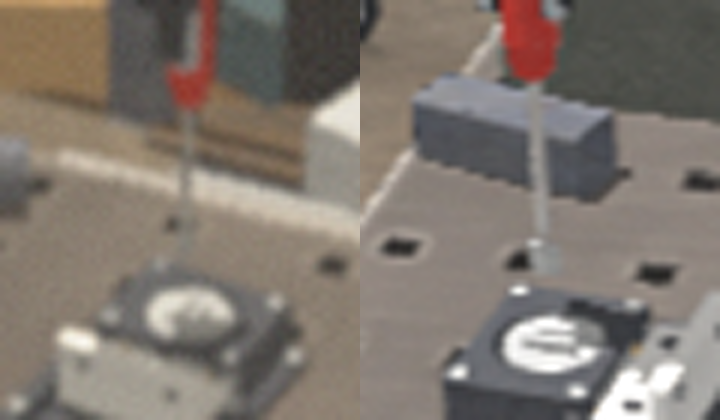

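```bash
python3 - <<'E'
from h import *
d=load('w9')
c,s=np.cos(-.085),np.sin(-.085)
W=lambda x,y,z: SLOT*[1,1,0]+np.array([c*x-s*y,s*x+c*y,z])/1000
pts={'disc0':(0,0,40),'disc+y':(0,24.5,40),'disc-y':(0,-24.5,40),'disc-x':(-24.5,0,40),'disc+x':(24.5,0,40),'bossbase':(-13,9,40),'bossbase2':(13,9,40),'bosstop':(0,9,46),'slot+y':(0,2.3,46),'ch+y':(0,3.4,46),'slot-y':(0,-2.3,46),'slot+x':(8.25,0,46)}
for k,v in pts.items():
    p=proj(d,W(*v))[0]; print(k,p.round(2),'w9d',((p-[280,155]+.5)*10).round(0))
st=arm.state(); t=D.tip(st)
for dx in(-7,7):
  for dy in(1.5,-1.5):
    p=proj(d,t+np.array([c*dx-s*dy,s*dx+c*dy,0])/1000)[0]; print('tip',dx,dy,((p-[280,155]+.5)*10).round(0))
E
```

```text
disc0 [316.41 186.84] w9d [369. 323.]
disc+y [316.47 164.51] w9d [370. 100.]
disc-y [316.36 208.42] w9d [369. 539.]
disc-x [294.03 186.77] w9d [145. 323.]
disc+x [338.8  186.91] w9d [593. 324.]
bossbase [304.48 178.69] w9d [250. 242.]
bossbase2 [328.39 178.76] w9d [489. 243.]
bosstop [316.42 179.7 ] w9d [369. 252.]
slot+y [316.4  185.85] w9d [369. 314.]
ch+y [316.41 184.85] w9d [369. 303.]
slot-y [316.39 190.05] w9d [369. 355.]
slot+x [324.08 187.98] w9d [446. 335.]
tip -7 1.5 [297. 370.]
tip -7 -1.5 [297. 400.]
tip 7 1.5 [440. 370.]
tip 7 -1.5 [440. 400.]
```

```bash
python3 - <<'E'
import cv2,numpy as np
a=cv2.imread('pics/w9.png')[170:210,290:345].astype(float)
a=np.clip((a-60)/(255-60),0,1)**1.2*255
cv2.imwrite('pics/w9e.png',cv2.resize(a.astype(np.uint8),None,fx=14,fy=14,interpolation=cv2.INTER_NEAREST))
E
```

```text
(no output)
```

View pics/w9e.png

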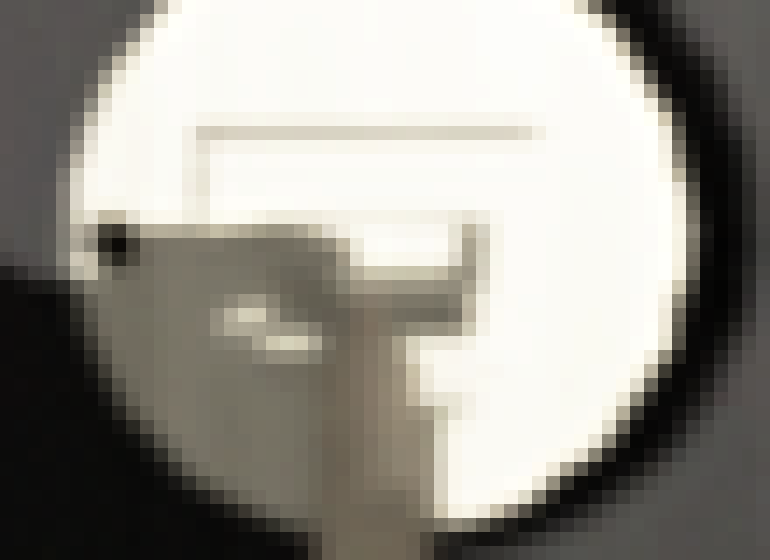

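```bash
python3 - <<'E'
from h import *
st=arm.state(); print('now',D.tip(st),st['tcp_pos'],T())
p,q=D.pose(SLOT+[0,0,.007],SY)
arm.move_straight(p,q,velocity=.08); st=arm.state();print(T(),st['force'],D.tip(st)-SLOT)
arm.sleep(.2);st=arm.state();print(st['force'],D.tip(st)-SLOT)
d=snap('wrist','w10');save(d,'w10'); 
print(((proj(d,[D.tip(st),SLOT])-[290,170]+.5)*14).round())
a=cv2.imread('pics/w10.png')[170:210,290:345].astype(float)
a=np.clip((a-60)/(255-60),0,1)**1.2*255
cv2.imwrite('pics/w10e.png',cv2.resize(a.astype(np.uint8),None,fx=14,fy=14,interpolation=cv2.INTER_NEAREST))
S=snap('scene','s10');E_=snap('side','e10')
for c in(S,E_): print(proj(c,[D.tip(st),SLOT]).round(1))
f=lambda n,u,v: cv2.resize(cv2.imread(n)[v-30:v+30,u-30:u+30],None,fx=6.5,fy=6.5,interpolation=cv2.INTER_CUBIC)
cv2.imwrite('pics/se10.png',np.hstack([f('pics/s10.png',351,190),f('pics/e10.png',280,218)]))
E
```

```text
now [ 0.61564134 -0.02548973  0.07653928] [ 0.61566435 -0.02383921  0.21466863] 19.4417
19.8833 [ 0.12230265  0.51939577 -0.23893259] [-0.00010166  0.0001634   0.00686734]
[-0.34534241  0.36080674 -1.10773131] [ 0.00032223 -0.00010128  0.00751164]
[[375. 330.]
 [371. 306.]]
[[351.5 198.6]
 [351.4 200.4]]
[[281.2 227.5]
 [281.5 229.8]]
```

View pics/w10e.png

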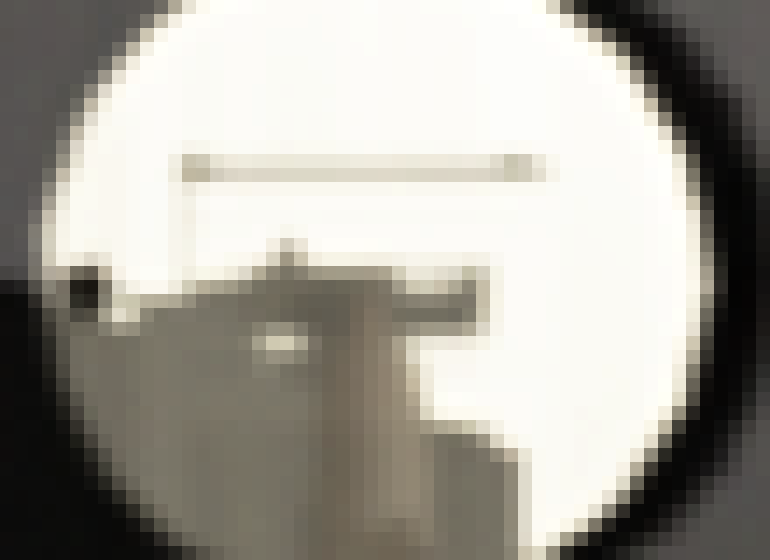

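View pics/se10.png

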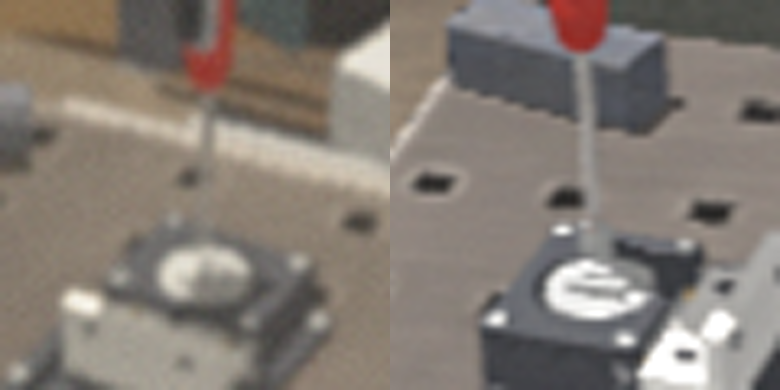

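```bash
cat >> h.py <<'E'
def down(P0,yaw,z0,z1,step=.0015,fmax=6,v=.05):
    f0=arm.state()['force']
    z=z0
    while True:
        z=max(z-step,z1); p,q=D.pose([P0[0],P0[1],z],yaw); arm.move_straight(p,q,velocity=v)
        st=arm.state(); f=st['force']-f0; t=D.tip(st)
        print('z',round(z*1000,1),'act',(t*1000).round(1),'F',f.round(1),'M',st['ft_torque'].round(3))
        if f[2]>fmax: return True,z
        if z<=z1: return False,z
E
python3 - <<'E'
from h import *
print(down(SLOT,SY,.052,.0405)); print(T())
E
```

```text
z 50.5 act [615.3 -26.8  50.3] F [-0.5  1.3 -0.2] M [-0.021 -0.012 -0.033]
z 49.0 act [615.4 -26.8  48.9] F [-0.5  0.6 -1.2] M [ 0.009  0.046 -0.049]
z 47.5 act [615.4 -26.8  47.4] F [-0.9  0.3  0.6] M [ 0.014 -0.049  0.016]
z 46.0 act [615.4 -26.8  45.9] F [-0.5  0.4 -0.4] M [-0.012  0.034  0.026]
z 44.5 act [615.4 -26.8  44.4] F [-0.1  0.4  0.2] M [-0.063 -0.027 -0.026]
z 43.0 act [615.4 -26.8  42.9] F [-0.3  0.7 -0. ] M [ 0.038 -0.021 -0.019]
z 41.5 act [615.8 -26.9  42.1] F [-1.4  0.6  6.1] M [0.014 0.104 0.026]
(True, 0.04149999999999999)
21.9833
```

```bash
python3 - <<'E'
from h import *
m0=arm.state()['ft_torque'];f0=arm.state()['force']
for i in range(1,6):
    p,q=D.pose([SLOT[0],SLOT[1],.0417],SY-.05*i); t=T();arm.move_straight(p,q,velocity=.05); st=arm.state()
    print(i*.05,round(T()-t,2),(st['force']).round(2),(st['ft_torque']-m0).round(3),(D.tip(st)*1000).round(1))
S=snap('scene','s11');E_=snap('side','e11');w=snap('wrist','w11')
f=lambda n,u,v: cv2.resize(cv2.imread(n)[v-30:v+30,u-30:u+30],None,fx=6.5,fy=6.5,interpolation=cv2.INTER_CUBIC)
a=cv2.resize(cv2.imread('pics/w11.png')[165:215,285:350],None,fx=7.8,fy=7.8)
b=np.hstack([f('pics/s11.png',351,190),f('pics/e11.png',280,218)])
a=cv2.resize(a,(360,280)); o=np.zeros((390,780+0,3),np.uint8); o[:]=b
cv2.imwrite('pics/se11.png',o); crop('w11','w11c',285,350,165,215,11)
print(T())
E
```

```text
0.05 0.25 [-0.3  -0.55  3.78] [-0.055 -0.023 -0.069] [615.8 -26.9  42.1]
0.1 0.25 [-0.8   0.46  5.5 ] [-0.097 -0.151 -0.035] [615.8 -26.9  42. ]
0.15000000000000002 0.25 [ 0.25 -0.36  6.07] [-0.044 -0.045 -0.002] [615.8 -26.9  42. ]
0.2 0.25 [-0.41 -0.44  5.97] [-0.022 -0.068  0.012] [615.7 -26.9  42. ]
0.25 0.25 [-0.59 -0.38  4.99] [-0.123 -0.034 -0.016] [615.7 -26.9  42. ]
23.3833
```

View pics/se11.png

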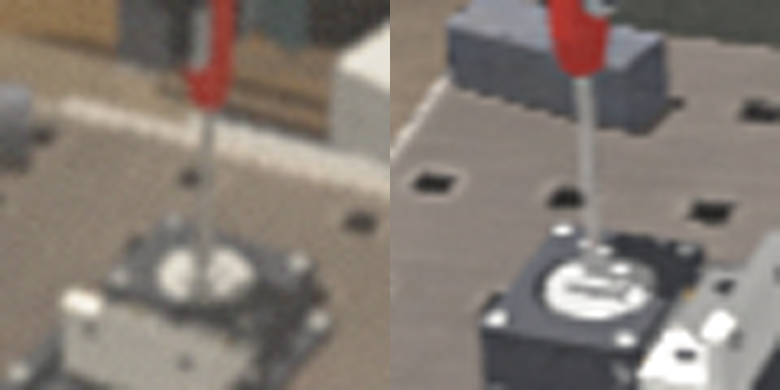

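View pics/w11c.png

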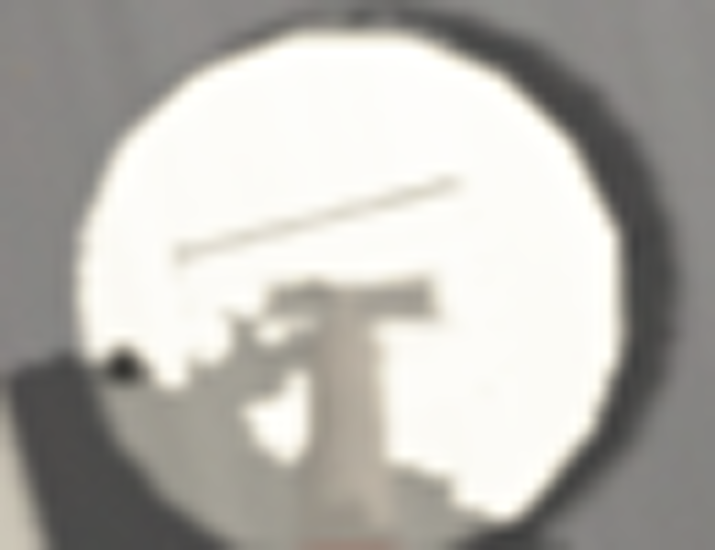

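```bash
python3 - <<'E'
from h import *
w=arm.read_camera('wrist'); st=arm.state(); save(w,'w11')
g=lambda u,v,z: onz(w,(285+u/11-.45,165+v/11-.45),z)
a=g(178,255,.04);b=g(460,182,.04);e=b-a;print('boss edge len',np.linalg.norm(e)*1000,'yaw',np.arctan2(e[1],e[0]))
n=np.array([e[1],-e[0],0])/np.linalg.norm(e); print('slot from boss',(a+b)/2+n*.009)
R=qR(st['ee_rot']);tx=R[:,0]*[1,1,0]
l=g(270,280,.046);r=g(436,280,.046); print('blade width',np.linalg.norm(l-r)*1000,'tip',(l+r)/2-tx*.0015)
e=r-l;print('blade yaw',np.arctan2(e[1],e[0]),'cmd',SY-.25)
print('D.tip',D.tip(st), R.T@((l+r)/2-tx*.0015-st['tcp_pos']))
E
```

```text
boss edge len 25.851030601524815 yaw -0.0741668412447316
slot from boss [ 0.61506359 -0.02709842  0.04      ]
blade width 14.457102740627493 tip [ 0.61674026 -0.02457445  0.046     ]
blade yaw -0.33167227960196594 cmd -0.333
D.tip [ 0.61573689 -0.02692423  0.042016  ] [-0.00352187  0.00018793  0.13410221]
```

```bash
sed -i 's/t=np.array(\[-.0062,0,.138\])/t=np.array([-.0035,.0002,.1341])/; s/SLOT=np.array(\[.6155,-.0268,.046\]); SY=-.083/SLOT=np.array([.6151,-.0271,.046]); SY=-.078/' h.py
python3 - <<'E'
from h import *
st=arm.state();t=D.tip(st);print(t)
arm.move_straight(st['tcp_pos']+[0,0,.005],velocity=.05)
p,q=D.pose([*SLOT[:2],.0485],SY);arm.move_straight(p,q,velocity=.05);arm.sleep(.1)
print(down(SLOT,SY,.0485,.0405)); print(T())
E
```

```text
[ 0.61675876 -0.02455777  0.04600294]
z 47.0 act [615.  -27.   46.9] F [-0.2  0.1  0.1] M [-0.039 -0.039 -0.02 ]
z 45.5 act [615.  -27.1  45.4] F [-0.3  1.8  0.4] M [-0.031  0.015 -0.036]
z 44.0 act [615.  -27.1  43.9] F [-0.2  0.9 -1.1] M [-0.021 -0.023  0.002]
z 42.5 act [615.  -27.1  42.4] F [-0.2  1.4 -0. ] M [-0.065  0.015  0.078]
z 41.0 act [615.  -27.1  40.9] F [-0.1  1.1  0.3] M [-0.011  0.059  0.073]
z 40.5 act [615.1 -27.1  40.5] F [-1.   0.7  0.3] M [-0.015  0.008 -0.068]
(False, 0.0405)
25.7
```

```bash
cat >> h.py <<'E'
def meas(n=10,dt=.012):
    M=[];F=[]
    for _ in range(n):
        arm.sleep(dt); st=arm.state(); M.append(st['ft_torque']);F.append(st['force'])
    return np.mean(M,0),np.mean(F,0),np.std(M,0)[2]/np.sqrt(n)
def turn_to(a,z=.0407):
    p,q=D.pose([*SLOT[:2],z],SY-a); arm.move_straight(p,q,velocity=.05)
E
python3 - <<'E'
from h import *
M,F,s=meas();print('base',M.round(3),F.round(2),s.round(3),T())
for a in [.1,.2,.27,.34,.41]:
    t=T();turn_to(a);t1=T();M,F,s=meas();print(a,round(t1-t,2),round(T()-t1,2),M.round(3),s.round(3),F.round(1),(D.tip(arm.state())-SLOT).round(4))
print(T())
E
```

```text
base [-0.02   0.01  -0.001] [ 0.05  0.21 -0.91] 0.008 25.7833
0.1 0.25 0.08 [ 0.137 -0.023 -0.008] 0.01 [-0.1  0.3 -1.1] [ 0.      0.0001 -0.0053]
0.2 0.25 0.08 [ 0.179 -0.112  0.08 ] 0.009 [ 0.3  0.6 -1.1] [ 0.0001  0.     -0.0053]
0.27 0.25 0.08 [ 0.153 -0.189  0.114] 0.011 [ 0.4  0.4 -1.1] [ 0.0001 -0.     -0.0053]
0.34 0.25 0.08 [ 0.13  -0.194  0.101] 0.009 [ 0.6  0.4 -1.1] [ 0.     -0.     -0.0053]
0.41 0.25 0.08 [ 0.089 -0.219  0.11 ] 0.006 [ 0.4  0.3 -0.9] [ 0.     -0.     -0.0053]
27.45
```

```bash
python3 - <<'E'
from h import *
a=.41
while a<1.0:
    a+=.06;turn_to(a);M,F,s=meas(12);print(round(a,2),M.round(3),s.round(3),F.round(1))
    if M[2]>.24: break
print(T(),arm.state()['joints'].round(2),arm.state()['opening'])
snap('wrist','w12')
E
```

```text
0.47 [ 0.033 -0.201  0.125] 0.009 [ 0.7  0.1 -0.6]
0.53 [ 0.012 -0.152  0.145] 0.009 [ 0.6 -0.1 -0.9]
0.59 [-0.03  -0.122  0.177] 0.007 [ 0.4  0.1 -0.8]
0.65 [-0.075 -0.094  0.198] 0.005 [ 0.1 -0.5 -0.7]
0.71 [-0.048  0.032  0.2  ] 0.007 [-0.3  0.1 -0.4]
0.77 [-0.04   0.1    0.204] 0.007 [-0.3  0.  -0.6]
0.83 [-0.067  0.163  0.235] 0.009 [-0.6 -0.2 -0.4]
0.89 [-0.103  0.186  0.255] 0.01 [-0.5 -0.2 -0.1]
30.25 [-0.25  0.54  1.31  0.03  1.27  0.71] 0.26386007797088157
```

View pics/w12.png

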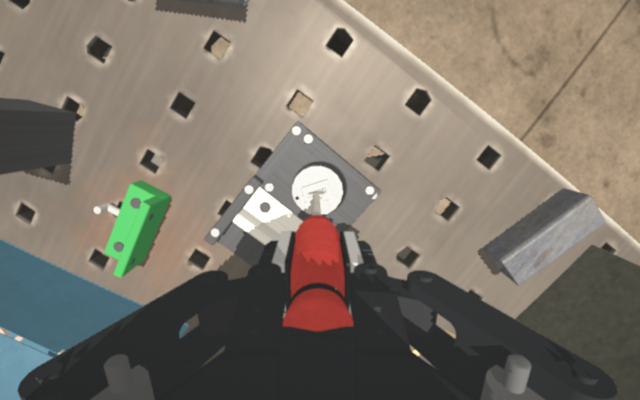

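```bash
cat >> h.py <<'E'
def view(n):
    d=snap('wrist',n);save(d,n)
    a=d['frame'][150:230,260:380][:,:,::-1].astype(float); g=np.clip((a-90)/(165.),0,1)**1.5*255
    cv2.imwrite('pics/%sz.png'%n,cv2.resize(g.astype(np.uint8),None,fx=6.6,fy=6.6,interpolation=cv2.INTER_CUBIC)); return d
E
python3 - <<'E'
from h import *
view('w13')
E
```

```text
(no output)
```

View pics/w13z.png

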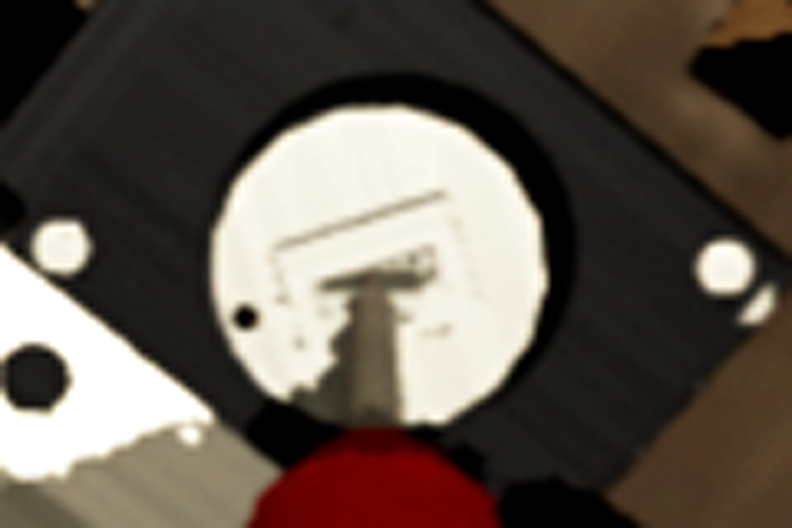

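```bash
python3 - <<'E'
from h import *
w=load('w13'); g=lambda u,v,z: onz(w,(260+u/6.6-.42,150+v/6.6-.42),z)
a=g(275,247,.04);b=g(445,193,.04);e=b-a
print('len',np.linalg.norm(e),'cam',-.083-np.arctan2(e[1],e[0]))
a=g(275,247,.046);b=g(445,193,.046);e=b-a
c=g(245,317,.04)-g(382,266,.04);print('dot',(-.083+np.pi-np.arctan2(c[1],c[0]))%(2*np.pi), np.linalg.norm(c))
bl=[g(60,290,.03),g(190,395,.03)];e=bl[1]-bl[0];n=np.array([np.cos(-.085),np.sin(-.085)])
for p in (g(10,248,.03),g(212,410,.03)): print('block face x',(p[:2]-SLOT[:2])@n*1000)
st=arm.state();R=qR(st['ee_rot']);print('blade yaw tool',np.arctan2(R[1,1],R[0,1]))
E
```

```text
len 0.025877642703825598 cam 0.5717371584657531
dot 0.520251631703657 0.021468242618253943
block face x -33.6688709360782
block face x -34.21926856854953
blade yaw tool -0.966839071080657
```

```bash
python3 - <<'E'
from h import *
a=.89
while a<1.2:
    a+=.05;turn_to(a);M,F,s=meas(12);print(round(a,2),M.round(3),s.round(3),F.round(1))
    if M[2]>.3: break
print(T()); view('w14')
E
```

```text
0.94 [-0.082  0.227  0.253] 0.009 [-0.6 -0.5 -0.1]
0.99 [-0.08   0.242  0.253] 0.01 [-0.8 -0.3 -0.2]
1.04 [-0.105  0.287  0.239] 0.009 [-1.  -0.4  0.2]
1.09 [-0.136  0.33   0.251] 0.007 [-0.8 -0.6  0.1]
1.14 [-0.165  0.359  0.279] 0.009 [-1.  -0.6  0.3]
1.19 [-0.201  0.409  0.301] 0.006 [-1.1 -0.6  0.3]
32.45
```

View pics/w14z.png

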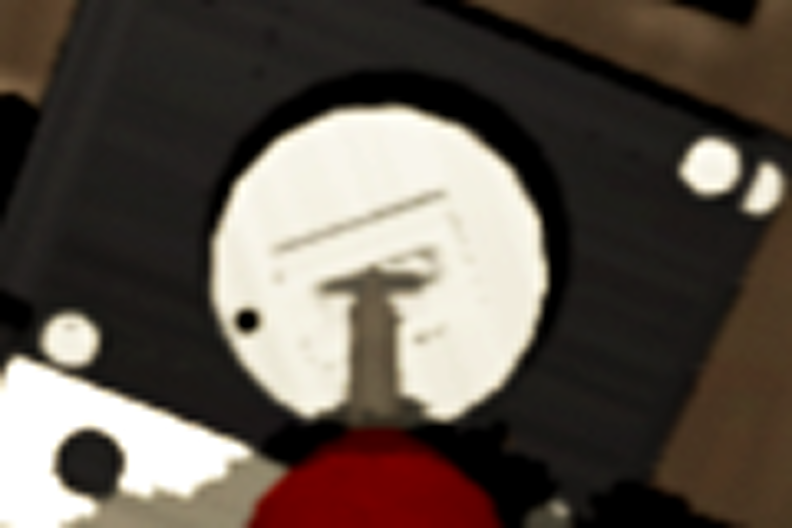

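```bash
python3 - <<'E'
from h import *
w=load('w14'); g=lambda u,v,z: onz(w,(260+u/6.6-.42,150+v/6.6-.42),z)
a=g(275,250,.04);b=g(445,192,.04);e=b-a
print('len',np.linalg.norm(e),'cam',-.083-np.arctan2(e[1],e[0]))
c=g(246,321,.04)-g(382,266,.04);print('dot',(-.083+np.pi-np.arctan2(c[1],c[0]))%(2*np.pi))
n=np.array([np.cos(-.085),np.sin(-.085)])
for p in (g(12,357,.03),g(245,450,.03)): print('block face x',(p[:2]-SLOT[:2])@n*1000)
for p in (g(12,357,.04),g(245,450,.04)): print('as roof edge x',(p[:2]-SLOT[:2])@n*1000)
w=load('w13'); 
a=cv2.imread('pics/w14.png')[195:235,255:310]; b=cv2.imread('pics/w13.png')[175:225,250:305]
z=lambda i: cv2.resize(i,(390,300),interpolation=cv2.INTER_CUBIC)
cv2.imwrite('pics/gap.png',np.hstack([z(b),z(a)]))
E
```

```text
len 0.02607012149468658 cam 0.8501739746685235
dot 0.7918122309638913
block face x -34.97832638231075
block face x -35.28872572916317
as roof edge x -31.79409270214287
as roof edge x -32.09378755427715
```

View pics/gap.png

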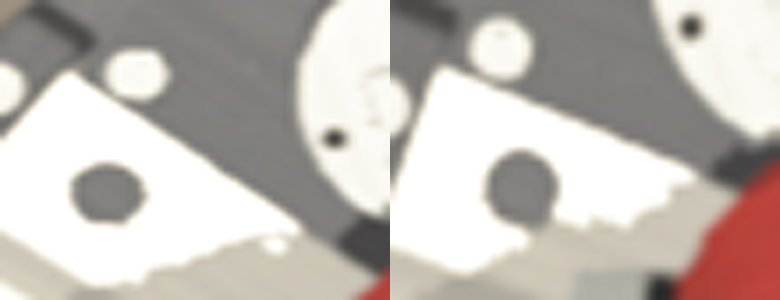

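```bash
python3 - <<'E'
from h import *
n=np.array([np.cos(-.085),np.sin(-.085)]); m=np.array([-n[1],n[0]])
S=lambda p:(((p[:2]-SLOT[:2])@n*1000).round(2),((p[:2]-SLOT[:2])@m*1000).round(2))
w=load('w3')
print('w3 hole',S(onz(w,(257,187),.03)),S(onz(w,(377,187),.03)),'screw',S(onz(w,(224,140),.04)))
for nm,h,s in (('w13',(36,378),(62,248)),('w14',(90,462),(71,340))):
    w=load(nm);g=lambda u,v,z: onz(w,(260+u/6.6-.42,150+v/6.6-.42),z)
    print(nm,'hole',S(g(*h,.03)),'screw',S(g(*s,.04)))
import os
w=arm.read_camera('wrist');f=w['frame'];print(T())
E
```

```text
w3 hole (np.float64(-48.36), np.float64(28.61)) (np.float64(-48.39), np.float64(-27.33)) screw (np.float64(-25.83), np.float64(39.26))
w13 hole (np.float64(-47.37), np.float64(29.27)) screw (np.float64(-26.04), np.float64(38.53))
w14 hole (np.float64(-46.21), np.float64(29.86)) screw (np.float64(-26.06), np.float64(38.75))
32.55
```

```bash
python3 - <<'E'
from h import *
a=1.19
while a<1.36:
    a+=.04;turn_to(a);M,F,s=meas(20);cam=a-.34;th=.35-.1667*(cam-.8);print(round(a,2),round(cam,2),M.round(3),s.round(3),'th',round(th,3))
    if M[2]>th-.003: break
print(T()); view('w15')
E
```

```text
1.23 0.89 [-0.233  0.45   0.305] 0.007 th 0.335
1.27 0.93 [-0.272  0.484  0.324] 0.005 th 0.328
1.31 0.97 [-0.312  0.518  0.339] 0.008 th 0.322
33.8
```

View pics/w15z.png

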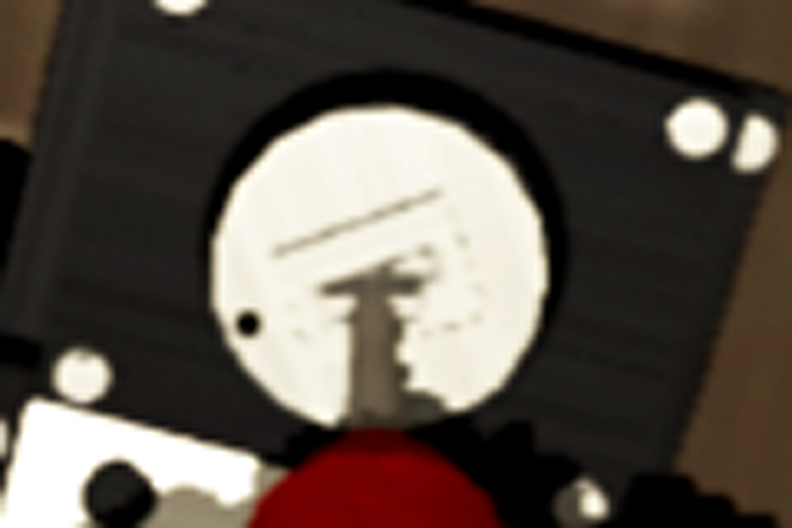

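```bash
python3 - <<'E'
from h import *
n=np.array([np.cos(-.085),np.sin(-.085)]); m=np.array([-n[1],n[0]])
S=lambda p:(((p[:2]-SLOT[:2])@n*1000).round(2),((p[:2]-SLOT[:2])@m*1000).round(2))
w=load('w15');g=lambda u,v,z: onz(w,(260+u/6.6-.42,150+v/6.6-.42),z)
a=g(273,253,.04);b=g(441,190,.04);e=b-a
print('len',np.linalg.norm(e),'cam',-.083-np.arctan2(e[1],e[0]))
c=g(248,324,.04)-g(382,266,.04);print('dot',(-.083+np.pi-np.arctan2(c[1],c[0]))%(2*np.pi))
print('hole',S(g(119,494,.03)),'screw',S(g(82,377,.04)))
E
```

```text
len 0.026056723914542897 cam 0.9406346295749797
dot 0.8880045266224252
hole (np.float64(-46.18), np.float64(29.75)) screw (np.float64(-26.3), np.float64(38.85))
```

```bash
python3 - <<'E'
from h import *
turn_to(1.36);M,F,s=meas(24);print(M.round(3),s.round(3),F.round(1))
view('w16');print(T())
E
```

```text
[-0.324  0.57   0.32 ] 0.006 [-2.1 -1.1  0.8]
34.35
```

View pics/w16z.png

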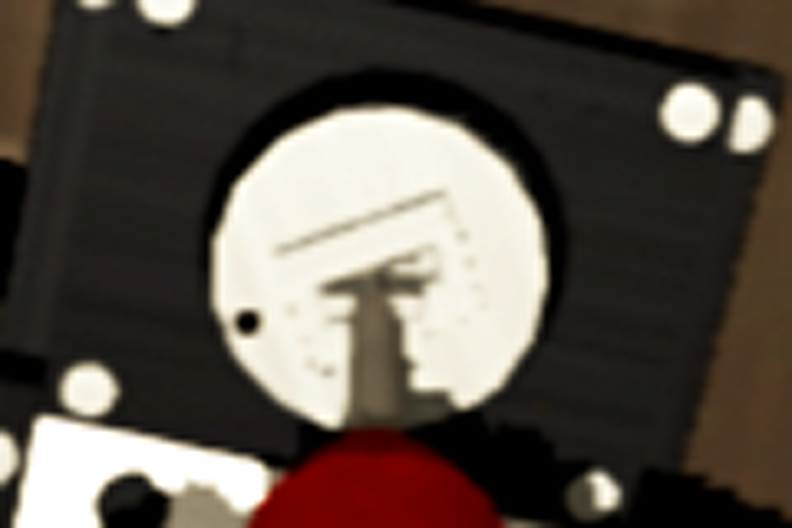

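```bash
python3 - <<'E'
from h import *
n=np.array([np.cos(-.085),np.sin(-.085)]); m=np.array([-n[1],n[0]])
S=lambda p:(((p[:2]-SLOT[:2])@n*1000).round(2),((p[:2]-SLOT[:2])@m*1000).round(2))
w=load('w16');g=lambda u,v,z: onz(w,(260+u/6.6-.42,150+v/6.6-.42),z)
a=g(275,250,.04);b=g(443,192,.04);e=b-a
print('len',np.linalg.norm(e),'cam',-.083-np.arctan2(e[1],e[0]))
print('hole',S(g(132,507,.03)),'screw',S(g(89,389,.04)))
M,F,s=meas(24);print(M.round(3),s)
# unwind slowly and read torque, then lift
for a in (1.2,1.05):
    turn_to(a); M,F,s=meas(10); print(a,M.round(3),F.round(1))
print(T())
E
```

```text
len 0.02579840180083927 cam 1.017315509701046
hole (np.float64(-46.31), np.float64(29.71)) screw (np.float64(-25.93), np.float64(38.82))
[-0.329  0.581  0.294] 0.007425431388482908
1.2 [-0.219  0.431  0.067] [-1.2 -0.5 -0.5]
1.05 [-0.054  0.08  -0.003] [-0.  -0.1 -0.7]
35.325
```

```bash
cat >> h.py <<'E'
HOLE=np.array([.4970,.2477,.110]); HY=np.radians(19.8)
E
python3 - <<'E'
from h import *
st=arm.state();p0=st['tcp_pos']
arm.move_straight(p0+[0,0,.012],velocity=.06);st=arm.state();print(st['force'],st['ft_torque'])
arm.move_straight(p0+[0,0,.05],velocity=.15)
view('w17')
arm.move_straight(p0+[0,0,.11],velocity=.25)
p,q=D.pose(HOLE+[0,0,.03],HY);print(arm.ik(p,q).round(2))
arm.move_pose(p,q);arm.sleep(.1);st=arm.state();print(T(),D.tip(st)-HOLE,st['force'])
d=snap('wrist','w18');save(d,'w18');print(proj(d,[D.tip(st),HOLE]));crop('w18','w18c',260,380,140,230,6.6)
E
```

```text
[-0.39110609 -0.0585941  -1.19621446] [-0.02202821  0.00169063  0.00818439]
[ 0.23  0.35  1.33  0.03  1.46 -0.12]
37.7583 [ 0.00046142 -0.000936    0.02958063] [-0.96375003 -0.66672202 -1.74637931]
[[316.36571707 190.97071056]
 [316.36419538 184.03636875]]
```

View pics/w18c.png

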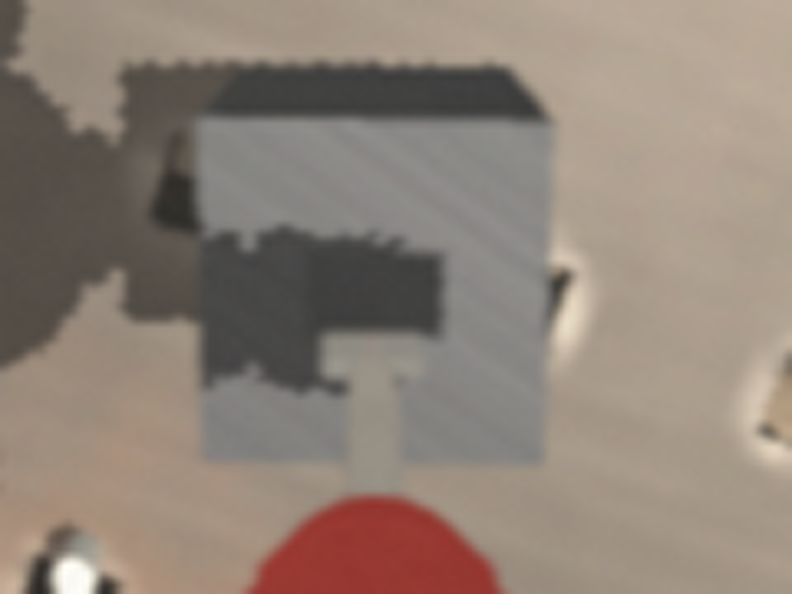

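View pics/w17.png

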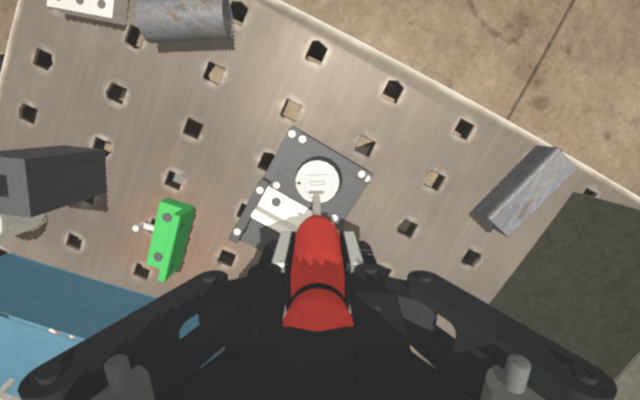

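```bash
python3 - <<'E'
from h import *
f0=arm.state()['force']
for z in (.115,.108,.10,.07,.04,.02,.012):
    p,q=D.pose([*HOLE[:2],z],HY);arm.move_straight(p,q,velocity=.1);st=arm.state();f=st['force']-f0;print(z,f.round(1))
    if np.linalg.norm(f)>8: break
print(T())
E
```

```text
0.115 [-0.5  0.7 -0.8]
0.108 [-0.3  1.5 -0.4]
0.1 [ 0.2  0.6 -0.5]
0.07 [-0.2  1.4 -0.7]
0.04 [ 0.3  1.1 -1. ]
0.02 [-0.2  0.8 -0.6]
0.012 [-0.8  0.6 -0.4]
40.2083
```

```bash
python3 - <<'E'
from h import *
print(down(HOLE,HY,.011,.0012,step=.0014,fmax=3.0)); print(T()); snap('wrist','w19');snap('side','e19')
E
```

```text
z 9.6 act [497.  247.7   9.7] F [ 0.1 -0.2  0.7] M [-0.073  0.024 -0.032]
z 8.2 act [497.  247.7   8.2] F [ 0.3 -0.2 -1.2] M [-0.001 -0.001 -0.014]
z 6.8 act [497.2 247.9   7.1] F [0.9 1.6 3.2] M [ 0.185  0.034 -0.043]
(True, 0.006799999999999999)
40.9583
```

View pics/w19.png

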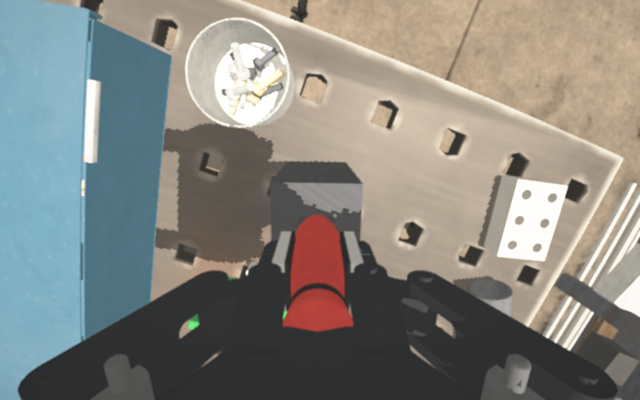

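```bash
python3 - <<'E'
from h import *
arm.move_gripper(0.75); st=arm.state();print(T(),st['force'],st['opening'])
R=qR(st['ee_rot']);p=st['tcp_pos']
arm.move_straight(p-R[:,2]*.13,velocity=.15);print(T())
snap('wrist','w20')
# view station from vertical, then retreat
arm.move_pose([.50,-.02,.26],Q(-.085));arm.sleep(.1);d=snap('wrist','w21');save(d,'w21')
snap('side','e21');snap('scene','s21');print(T())
E
python3 - <<'E'
import cv2
a=cv2.imread('pics/w21.png')[0:150,230:420];cv2.imwrite('pics/w21c.png',cv2.resize(a,None,fx=4,fy=4,interpolation=cv2.INTER_CUBIC))
E
```

```text
41.5333 [-0.14477416 -1.0067656  -0.41999612] 0.747609495357046
42.55
44.2
```

View pics/w21c.png

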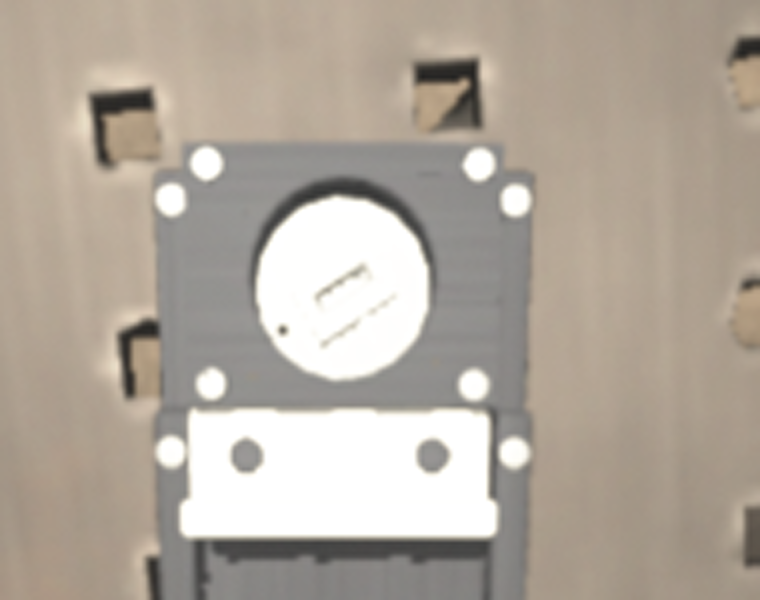

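View pics/e21.png

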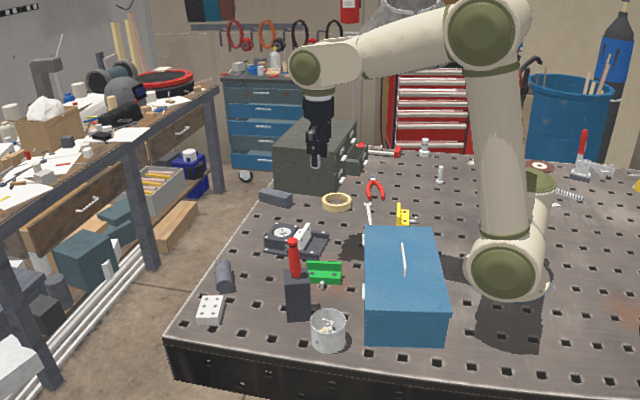

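View pics/w20.png

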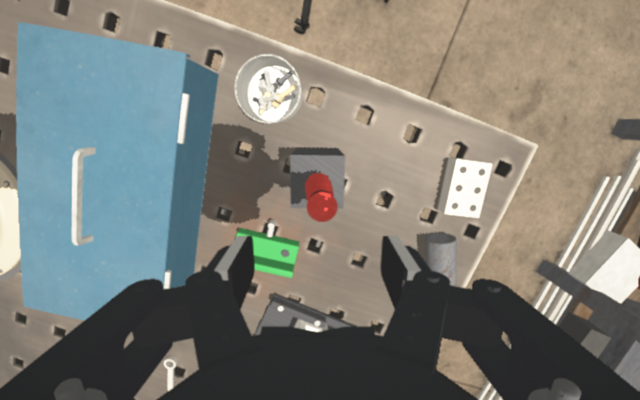

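```bash
python3 - <<'E'
from h import *
n=np.array([np.cos(-.085),np.sin(-.085)]); m=np.array([-n[1],n[0]])
w=load('w21');g=lambda u,v,z: onz(w,(230+u/4-.37,v/4-.37),z)
c=[g(343,287,.04),g(283,330,.04)];e=c[1]-c[0];print('dot cam',(np.pi-.083-np.arctan2(e[1],e[0]))%(2*np.pi),c[0])
a=g(320,347,.04);b=g(399,296,.04);e=b-a;print('boss cam',-.083-np.arctan2(e[1],e[0]),np.linalg.norm(e))
S=lambda p:(((p[:2]-SLOT[:2])@n*1000).round(2),((p[:2]-SLOT[:2])@m*1000).round(2))
print('holes',S(g(247,456,.03)),S(g(433,455,.03)),'screws',S(g(211,384,.04)),S(g(474,384,.04)),'cheek',S(g(171,452,.024)),S(g(514,452,.024)))
w=load('w3');print('w3',S(onz(w,(257,187),.03)),S(onz(w,(377,187),.03)),S(onz(w,(224,140),.04)),S(onz(w,(410,140),.04)),S(onz(w,(207,177),.024)),S(onz(w,(427,177),.024)))
print(arm.state()['force'])
E
```

```text
dot cam 0.9780017488177877 [ 0.6159922  -0.02668144  0.04      ]
boss cam 1.0210170382190225 0.026574642353824916
holes (np.float64(-45.96), np.float64(29.6)) (np.float64(-45.62), np.float64(-26.65)) screws (np.float64(-25.68), np.float64(38.84)) (np.float64(-25.61), np.float64(-37.54)) cheek (np.float64(-44.69), np.float64(53.46)) (np.float64(-44.6), np.float64(-51.94))
w3 (np.float64(-48.36), np.float64(28.61)) (np.float64(-48.39), np.float64(-27.33)) (np.float64(-25.83), np.float64(39.26)) (np.float64(-25.88), np.float64(-38.01)) (np.float64(-44.79), np.float64(53.97)) (np.float64(-44.86), np.float64(-52.67))
[ 0.31401625 -0.10617572 -0.03078207]
```

```bash
python3 - <<'E'
from h import *
print(T(), arm.sign_off())
E
```

```text
the job is handed in; nothing more can be done
44.2 None
```

The job is done and handed in at 44 s: the stop block is drawn up to the housing, the cam is locked and the screwdriver is back in its stand.

- **Push:** I pushed the silver block in the bed until it met the plungers at about 6 N. The measured gap to the housing was about 2.6 mm.
- **Seating the blade:** The first try landed on the boss beside the slot at about 6 N. I measured the offset (about 2.5 mm in y, 1.7 mm in x) and the blade seated on the second try.
- **Turning:** Idle torque was about 0.11 N m. It stayed near 0.25 N m at 0.55 to 0.75 rad, higher than the 0.15 to 0.2 given for drawing. It then rose to 0.34 N m near 0.93 rad and read 0.32 N m near 1.0 rad, where I stopped; about 0.32 is the expected snug value there.
- **Last checks:** The block moved about 2.5 mm from the plungers, so the gap is closed within the camera's accuracy, and it had stopped moving by about 0.85 rad. The cam stayed at about 1.0 rad after the blade came out. The driver is standing in its stand, the look-alikes and other things look untouched, and the arm is clear.
- **Less certain:** The torque slipped from 0.34 to 0.32 N m on the last step and eased to 0.29 N m while held. I could only infer the clamp force, at roughly 12 to 18 N, from torque and angle. The camera's cam angle readings differed by about 0.05 rad.

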